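# Turn the domed end caps over and nest them mouth up

## Robot

A 7-joint arm with a two-finger parallel gripper is mounted at the origin on a cart in front of the work surface, level with it; the furniture and walls round the work are solid. World frame = base frame: x ahead of the robot, y to its left, z up, the work surface at z = 0. Lengths are in m, angles in degrees, forces in N, time in s.
With the tool pointing down it reaches from about 0.35 to 0.9 m from the base axis. Payload 8.1 kg.
Tool frame: the origin (TCP) lies at the very end of the fingers, on their centre line; the grasp point (between the pads) lies 19 mm behind it; z points along the fingers, y is the direction in which the jaws open and shut (so a half turn about z gives the same grasp; the last joint's range is limited). The gripper opens to 92 mm and grips with 3 to 60 N. Pads are 19 mm wide; open, the fingers measure 130 mm over their backs; the gripper's body (75 mm by 190 mm) begins 47 mm behind the grasp point.
Start: joints at [62.934, 24.895, 1.432, 90.138, -0.665, 64.973, -4.303], TCP at [0.226, -0.583, 0.227] pointing down, gripper open.
Joint ranges: [-149.89, 149.89], [-25.12, 119.58], [-72.63, 75.52], [4.76, 147.25], [-75.54, 255.54], [6.69, 114.76], [-157.13, 157.13]. Speed limits (degrees/s): [127.2, 127.2, 172.46, 172.46, 180, 180, 180].

## Interface

Orientations are given as [roll, pitch, yaw] about the fixed x, y, z axes, in that order (R = Rz(yaw) Ry(pitch) Rx(roll)).
In Python, from plant import sensors, eyes, r gives the robot as it stands.
- The arm moves only by the tool apply_moves, never from a script. Its argument "moves" is a list of rows, each a list of 5 numbers: the shift along the tool's x, y, z in cm, then the turn about the tool's z in degrees, then the opening, from 0 (shut) to 1 (fully open). A call has 1 to 12 rows; each row shifts and turns the commanded pose from where the row before left it, along the tool's axes as they then stand; what a row does not reach is not made up. A row lasts 1/10 s, in which the tool goes at most 50 mm and 8.59 degrees, less where a joint would pass 70% of its speed; a pose out of reach is approached as far as the arm can. A call is refused whole if a number of a shift passes 5 or a number of a turn 8.59, either way. A call with a gripper value outside its range is refused whole. The fingers move at their own pace and stop on an object; "newtons" is the grip in N (left out, the last holds). Time passes only in rows, so rows that do not move let the fingers close. It gives the time, the measured TCP pose, the force and the opening at its end, in the units of the state.
- sensors.observe(): the state, without advancing time (a new reading comes with each control period).
- eyes.read_camera(name): name is "scene" or "side" or "wrist"; returns (picture, depth): 480x640x3 uint8, red, green, blue; 480x640 float32, m along the optical axis (not along the pixel's ray), 0 where there is no reading.
- eyes.camera_model(name): a dict with "camera_matrix" (3x3 intrinsics, pixels), "rvec" (rotation vector, rad) and "tvec" (3), from world to camera coordinates, as OpenCV has them. Camera axes: x right, y down, z forward; pixel columns grow to the right and rows downward; lengths in m; the calibration is good to about 2 mm. The wrist camera is an equidistant fisheye: a pixel r from the principal point sees the ray r / f radians off the axis. A picture is of the moment at which its call begins: read the wrist's pose just before it. camera_model takes no time and is no camera call; for the wrist camera it gives the pose at the moment of the call.
- r.close_job(): hands the job in, once; it reports no verdict.
The state is a dict: "clock": time; "q": joint angles; "qd": joint speeds; "tau": joint torques, N m; "tcp_pos": TCP position; "orientation": TCP orientation; "contact_force": force on the tool from outside, world axes, zero at the start; "ft_torque": the same for the moment, N m; "width": finger opening in m.
Only numpy, scipy, OpenCV 4.12 (cv2) and the standard library are available. Lean on these libraries where they do the work, as an engineer would, in place of code of your own. Each camera call takes 0.05 s, during which the arm holds its last target.

## Task

Nest the three domed end caps mouth up, ready for greasing: leave the one that already stands mouth up where it is, and stack the other two on it, mouth up too, so that each dome sits fully down in the mouth below with its shoulder on the rim. One of them lies on its side in the V-block; the other stands dome up on the bench and must be turned right over, for which the freed V-block can hold it on its side while you take it again from the other side. Set the caps down rather than dropping them, and do not push about or knock over the pistons, bottle, discs, tape and tin standing round them.

Things in the scene. Friction and masses are not known exactly. Their poses are not given: they have to be found in the camera images.
- cap_base: domed aluminium end cap (all three alike, 110 to 220 g), a cup 50 mm high: skirt 64 mm outside, 58 inside, 28 long at the mouth end, then a flat shoulder and a dome 22 mm high, 54 mm wide at the shoulder, narrowing to a flat 28 mm crown. Origin: middle of the crown's outside; z points to the mouth. It stands mouth up and is the bottom of the stack. A nested cap's shoulder rests on its rim, 28 mm higher
- cap_block: a cap like cap_base, lying on its side in the V-block's groove: axis level, mouth towards the block's -y end, its rim 11 mm inside that end. Origin: middle of the crown's outside; z points to the mouth
- cap_dome: a cap like cap_base, standing mouth down on the bench with its dome up, so it has to be turned right over. Origin: middle of the crown's outside, 50 mm above the bench; z points to the mouth (down)
- cap_base_mouth (a point): middle of the mouth (rim plane) of cap_base, 50 mm from its crown
- cap_block_mouth (a point): middle of the mouth (rim plane) of cap_block, 50 mm from its crown
- cap_dome_mouth (a point): middle of the mouth (rim plane) of cap_dome, 50 mm from its crown
- cap_base_crown (a point): middle of the crown's outside of cap_base, at bench height while it stands
- v_block: steel V-block fixed to the bench, 50 mm wide (x), 60 mm long (y), 42 mm high, with a 90 degree groove 47 mm wide and 23.5 mm deep along its y axis. Origin: centre of its underside; z up. The groove is open at both ends.
- v_block_seat (a point): point over the middle of the V-block, 63.8 mm above the bench, through which the axis of a cap runs (along the block's y) when its skirt lies in the groove
- piston_a: bystander: white plastic piston standing on its 65 mm seal, 103 mm high with a 19 mm stem above 67 mm; origin at the centre of its underside, z up
- piston_b: bystander: another white piston of the same size; origin at the centre of its underside, z up
- thread_lock: bystander: small red bottle, 36 mm across, 104 mm high; origin at the centre of its underside, z up
- disc_a: bystander: steel disc with a bore, 62 mm across, 12 mm thick, lying flat; origin at the centre of its underside, z up
- disc_b: bystander: another steel disc of the same size; origin at the centre of its underside, z up
- tape_roll: bystander: roll of blue tape lying flat, 92 mm across, 19 mm high; origin at the centre of its underside, z up
- grease_tin: bystander: flat round tin, 70 mm across, 28 mm high; origin at the centre of its underside, z up

How it is judged:
By the outcome, as a careful person would: the job done as asked, in the order asked, and still so for the second after the job is handed in, with the robot touching nothing.
It also fails if it takes over 67 s, if anything falls off the work surface, if the arm or the gripper's body presses on something with over 40 N, if the wrist force passes 120 N, or if a joint passes its speed limit or range.

## Working session

There is one attempt and no reset: what is moved stays moved. The work goes in short steps, Python scripts to look and compute and a tool call to move; the robot and the scene stay as the last step left them, time stands still between calls to the robot, and variables do not carry over. Pictures are saved under pics/ and viewed, and the job is handed in when it is done.

Besides the shell and the picture viewer there is one more tool, called after "Request:" by a JSON object that holds its "name" and its "arguments", one argument or row to a line. apply_moves: Moves the arm, as the interface text tells. Its arguments: {"type":"object","properties":{"moves":{"type":"array","items":{"type":"array","items":{"type":"number"}}},"newtons":{"type":"number"}},"required":["moves"]}

```bash
ls -la; mkdir -p pics
python3 - <<'E'
from plant import sensors, eyes, r
import cv2
print(sensors.observe())
for n in ["scene","side","wrist"]:
    m=eyes.camera_model(n); print(n,m)
    im,d=eyes.read_camera(n); cv2.imwrite(f"pics/{n}0.png",im[:,:,::-1])
    import numpy as np; np.save(f"pics/{n}0.npy",d)
E
```

```text
total 12
drwxr-xr-x  3 agent agent 4096 Dec  7 15:28 .
drwxr-xr-x 23 root  root  4096 Dec  7 15:28 ..
drwxr-xr-x  2 agent agent 4096 Dec  7 15:28 pics
{'clock': 0.0, 'q': array([62.93337534, 24.93506639,  1.42827125, 90.18762783, -0.66392346,
       64.97462866, -4.30296959]), 'qd': array([-0.06029012,  0.00571066,  0.01922112,  0.09320334, -0.02068357,
       -0.0684561 , -0.02455887]), 'tau': array([-7.07374074e-04, -6.67849803e+01,  9.85032097e-01, -3.14456964e+01,
       -6.04828703e-02,  4.27530985e-02,  6.73501404e-05]), 'tcp_pos': array([ 0.22567836, -0.582289  ,  0.22596943]), 'orientation': array([-1.79911287e+02,  7.61736166e-03,  2.11866785e+01]), 'contact_force': array([ 0.2663456 , -0.33579214,  0.34624949]), 'ft_torque': array([ 0.01997074,  0.06420365, -0.02881466]), 'width': 0.09180997637261458}
scene {'camera_matrix': array([[548.19913894,   0.        , 318.03135238],
       [  0.        , 548.19913894, 238.1403508 ],
       [  0.        ,   0.        ,   1.        ]]), 'rvec': array([ 1.12464085, -2.44779506,  0.94034467]), 'tvec': array([0.35969606, 0.37959565, 0.73037942])}
side {'camera_matrix': array([[517.47300832,   0.        , 314.83193157],
       [  0.        , 517.47300832, 243.24927862],
       [  0.        ,   0.        ,   1.        ]]), 'rvec': array([ 0.20619877, -2.74658717,  1.39809501]), 'tvec': array([0.53679427, 0.10433788, 1.16871165])}
wrist {'camera_matrix': array([[371.64829954,   0.        , 316.74839041],
       [  0.        , 371.64829954, 236.69686474],
       [  0.        ,   0.        ,   1.        ]]), 'rvec': array([-2.36958929,  1.62305163,  0.26014521]), 'tvec': array([-0.62266085, -0.03916296,  0.39288206])}
```

View pics/scene0.png

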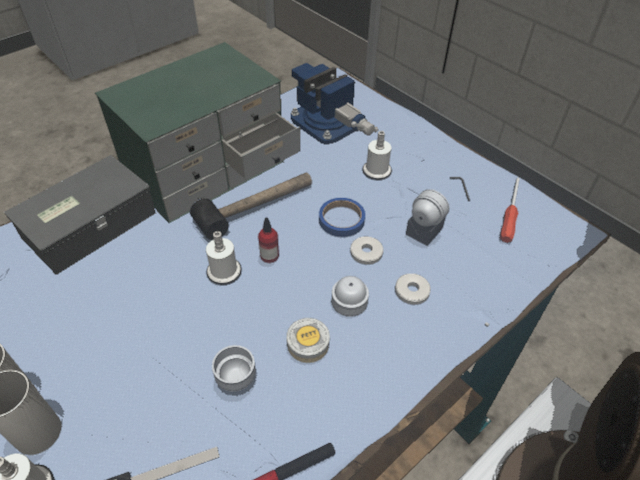

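View pics/side0.png

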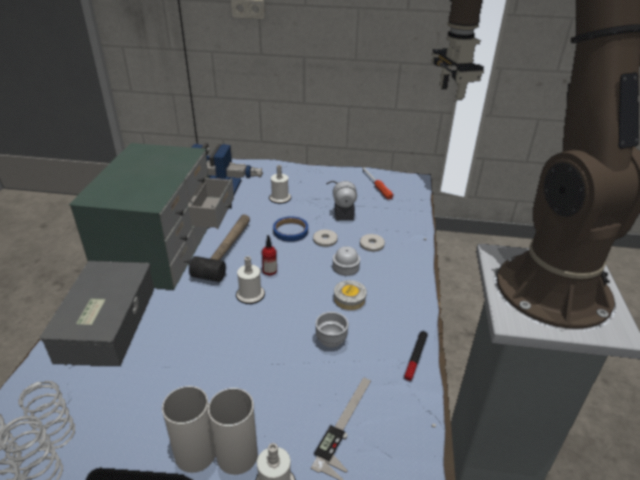

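View pics/wrist0.png

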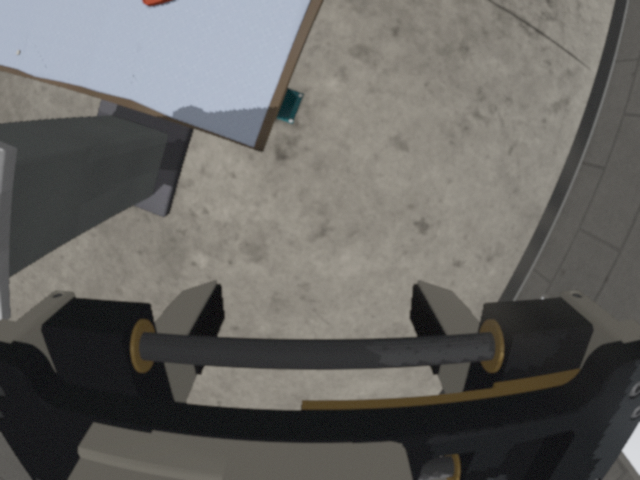

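```bash
cat > h.py <<'E'
import numpy as np, cv2
from plant import sensors, eyes, r
def pose(m):
    R,_=cv2.Rodrigues(np.array(m["rvec"])); return R,np.array(m["tvec"]),m["camera_matrix"]
def cloud(m,d):
    R,t,K=pose(m); v,u=np.mgrid[0:480,0:640]
    X=np.stack([(u-K[0,2])/K[0,0]*d,(v-K[1,2])/K[1,1]*d,d],-1)
    return (X-t)@R
def ray(m,u,v,z):
    R,t,K=pose(m); c=-R.T@t; dd=R.T@np.array([(u-K[0,2])/K[0,0],(v-K[1,2])/K[1,1],1.])
    return c+dd*(z-c[2])/dd[2]
def proj(m,P):
    R,t,K=pose(m); p=K@(R@np.array(P)+t); return p[:2]/p[2]
def st():
    s=sensors.observe(); print(round(s["clock"],2),s["tcp_pos"].round(4),s["orientation"].round(2),"F",s["contact_force"].round(2),"T",s["ft_torque"].round(3),"w",round(s["width"],4)); return s
E
python3 - <<'E'
from h import *
for n in ["scene","side"]:
    m=eyes.camera_model(n); d=np.load(f"pics/{n}0.npy"); W=cloud(m,d)
    ok=(d>0)
    # top-down height map 1mm/px  x 0.25..0.95 , y -0.6..0.45
    H=np.zeros((800,600),np.float32)
    P=W[ok]; ix=((P[:,0]-0.25)*1000).astype(int); iy=((0.45-P[:,1])*1000*0.75).astype(int)
    print(n,P.min(0),P.max(0))
    print(R:=None, "bench z", np.median(P[(P[:,0]>0.4)&(P[:,0]<0.9)&(abs(P[:,1])<0.4)][:,2]))
    s=(P[:,0]>.3)&(P[:,0]<1.0)&(abs(P[:,1])<.5)&(P[:,2]>0.007)&(P[:,2]<0.15)
    I=np.full((600,800,3),255,np.uint8)
    Q=P[s]; ii=((1.0-Q[:,0])*800).astype(int); jj=((.5-Q[:,1])*800).astype(int)
    o=np.argsort(Q[:,2])
    col=cv2.applyColorMap((Q[:,2]/0.12*255).clip(0,255).astype(np.uint8)[:,None],cv2.COLORMAP_JET)[:,0]
    I[ii[o].clip(0,599),jj[o].clip(0,799)]=col[o]
    for g in np.arange(.3,1.01,.1): cv2.line(I,(0,int((1-g)*800)),(799,int((1-g)*800)),(200,200,200),1); cv2.putText(I,f"{g:.1f}",(0,int((1-g)*800)),0,.4,(0,0,0))
    for g in np.arange(-.5,.5,.1): cv2.line(I,(int((.5-g)*800),0),(int((.5-g)*800),599),(200,200,200),1); cv2.putText(I,f"{g:.1f}",(int((.5-g)*800),590),0,.4,(0,0,0))
    cv2.imwrite(f"pics/top_{n}.png",I)
E
```

```text
scene [ 0.02221884 -1.52452787 -0.89003101] [3.45722317 0.55922838 0.32339895]
None bench z 0.00036800057429767886
side [-1.00532929 -1.53513974 -0.88070752] [2.70462739 0.6436674  0.5852319 ]
None bench z 0.002127411061720284
```

View pics/top_scene.png

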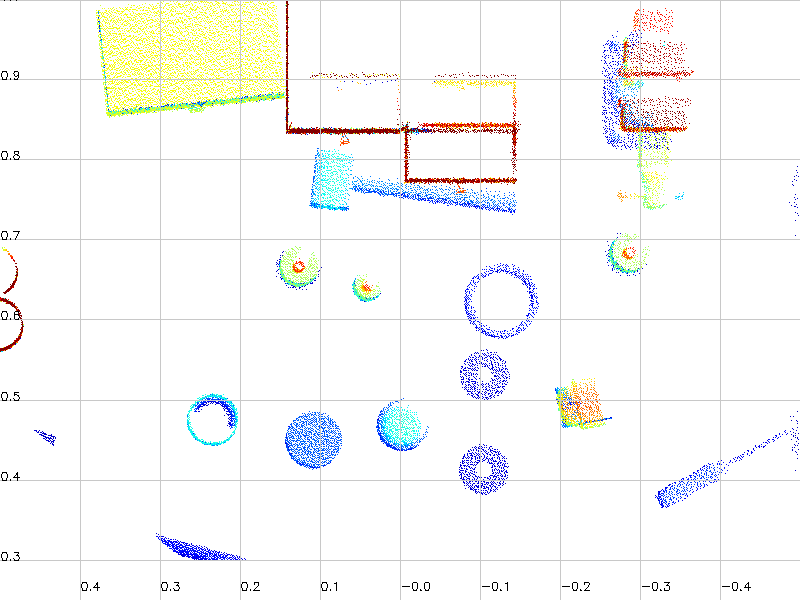

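View pics/top_side.png

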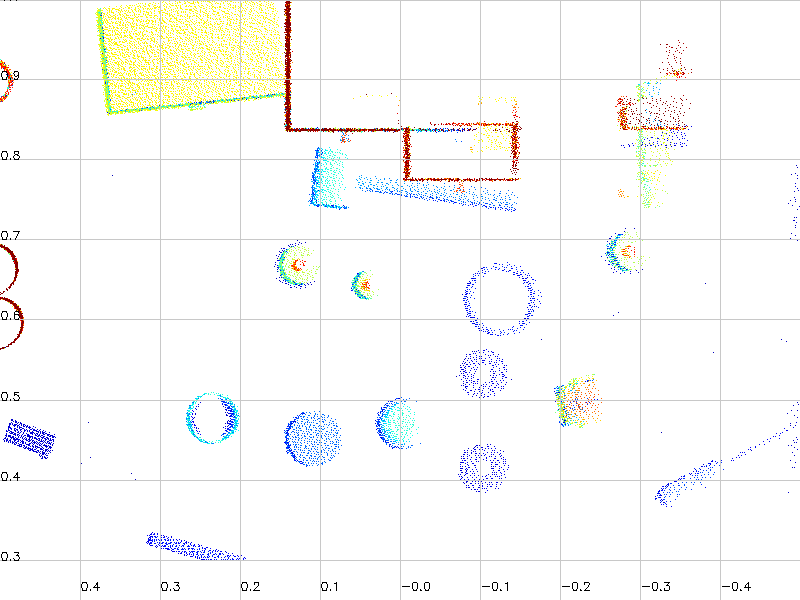

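Run:
```python
from h import *
from scipy.optimize import least_squares
for n in ["scene","side"]:
    m=eyes.camera_model(n); d=np.load(f"pics/{n}0.npy"); W=cloud(m,d); P=W[d>0]
    R,t,K=pose(m); print(n,"cam",(-R.T@t).round(3))
    def near(x,y,rr,z0,z1):
        return P[(np.hypot(P[:,0]-x,P[:,1]-y)<rr)&(P[:,2]>z0)&(P[:,2]<z1)]
    def circ(Q,r0=None):
        f=lambda p: np.hypot(Q[:,0]-p[0],Q[:,1]-p[1])-(p[2] if r0 is None else r0)
        s=least_squares(f,[*Q[:,:2].mean(0),.03],loss="soft_l1",f_scale=.001); return s.x.round(4),len(Q)
    Q=near(.475,.235,.045,.047,.055); print("base rim",circ(Q),np.median(Q[:,2]))
    Q=near(.475,.235,.045,.01,.04); Q=Q[np.hypot(Q[:,0]-.475,Q[:,1]-.235)>.0305]; print("base skirt",circ(Q,.032))
    Q=near(.467,0,.045,.005,.022); print("dome skirt",circ(Q,.032))
    Q=near(.467,0,.045,.047,.055); print("dome crown",circ(Q),np.median(Q[:,2]),Q[:,:2].min(0),Q[:,:2].max(0))
    # cap on block: points above 45mm
    Q=near(.5,-.225,.07,.045,.12); print("capblock",Q.min(0),Q.max(0),len(Q))
    np.save(f"pics/cb_{n}.npy",Q)
```

```text
scene cam [0.087 0.411 0.794]
base rim (array([0.4755, 0.234 , 0.0304]), 225) 0.04870694710451759
base skirt (array([0.4753, 0.2351, 0.03  ]), 216)
dome skirt (array([ 0.4694, -0.0041,  0.03  ]), 200)
dome crown (array([ 0.4686, -0.0028,  0.0132]), 268) 0.048774360479786054 [ 0.44946037 -0.02282802] [0.48866867 0.01779011]
capblock [ 0.46368884 -0.25632638  0.04515685] [ 0.52660248 -0.19548945  0.09795584] 1045
side cam [0.416 0.952 0.766]
base rim (array([0.4773, 0.2343, 0.0305]), 172) 0.04945150970606411
base skirt (array([0.4754, 0.235 , 0.03  ]), 175)
dome skirt (array([ 0.4707, -0.0048,  0.03  ]), 163)
dome crown (array([ 0.4702, -0.0007,  0.0142]), 147) 0.04960575786689461 [ 0.45011299 -0.02265322] [0.4910648  0.01958676]
capblock [ 0.46584992 -0.25190897  0.04526287] [ 0.53185041 -0.1942035   0.09771506] 512
```

Run:
```python
import cv2
for n,(x,y) in {"scene":(425,215),"side":(345,200)}.items():
    im=cv2.imread(f"pics/{n}0.png")[y-40:y+40,x-50:x+50]; cv2.imwrite(f"pics/{n}_crop.png",cv2.resize(im,None,fx=7,fy=7,interpolation=cv2.INTER_CUBIC))
```

```text
(no output)
```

View pics/scene_crop.png

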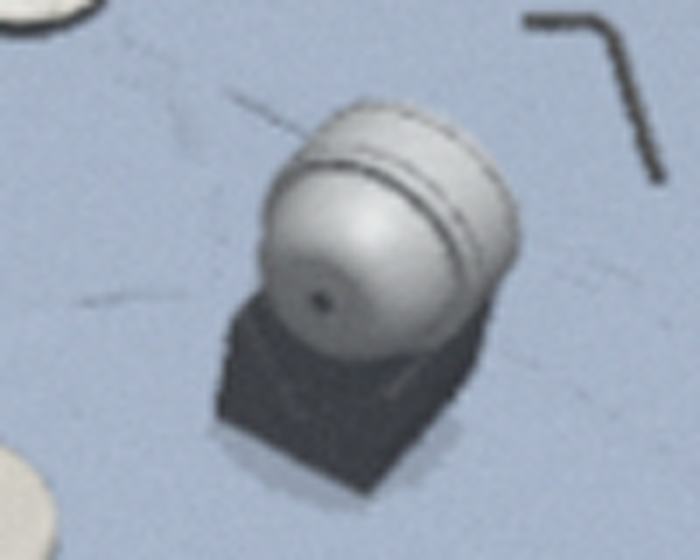

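```bash
cat >> h.py <<'E'
def plan(tx,ty,tz,tyaw,n=None,op=None,frm=None):
    """rows from commanded pose frm=(x,y,z,yaw) to target; shift in frame at row start"""
    s=sensors.observe()
    p=np.array([*s["tcp_pos"],s["orientation"][2]]) if frm is None else np.array(frm,float)
    dy=(tyaw-p[3]+180)%360-180; D=np.array([tx,ty,tz])-p[:3]
    k=n or max(1,int(np.ceil(max(np.linalg.norm(D)/.049,abs(dy)/8.5))))
    yaw=p[3]; out=[]
    for i in range(k):
        a=np.radians(yaw); c,sn=np.cos(a),np.sin(a); w=D/k*100
        out.append([round(c*w[0]+sn*w[1],2),round(sn*w[0]-c*w[1],2),round(-w[2],2),round(dy/k,2)]+([op] if op is not None else [])); yaw+=dy/k
    print("D",D.round(4),"dyaw",round(dy,2)); print(out)
E
python3 - <<'E'
from h import *
m=eyes.camera_model("wrist"); R,t,K=pose(m); s=st()
from scipy.spatial.transform import Rotation as Ro
T=Ro.from_euler("xyz",s["orientation"],degrees=True).as_matrix()
print("cam in tool",T.T@((-R.T@t)-s["tcp_pos"]), "cam axis in tool",T.T@R.T[:,2], "cam x in tool", T.T@R.T[:,0])
plan(.50,-.30,.226,90,op=1)
E
```

```text
0.15 [ 0.2257 -0.5824  0.2261] [-1.7993e+02  1.0000e-02  2.1180e+01] F [ 0.1   0.63 -0.12] T [ 0.03  -0.039  0.052] w 0.0919
cam in tool [ 0.08400852 -0.0011697  -0.15824892] cam axis in tool [-0.309095   -0.00103043  0.95103061] cam x in tool [-3.47729893e-04  9.99999469e-01  9.70466065e-04]
D [ 2.743e-01  2.824e-01 -1.000e-04] dyaw 68.82
[[np.float64(3.98), np.float64(-1.82), np.float64(0.0), np.float64(7.65), 1], [np.float64(4.18), np.float64(-1.28), np.float64(0.0), np.float64(7.65), 1], [np.float64(4.32), np.float64(-0.71), np.float64(0.0), np.float64(7.65), 1], [np.float64(4.37), np.float64(-0.13), np.float64(0.0), np.float64(7.65), 1], [np.float64(4.35), np.float64(0.45), np.float64(0.0), np.float64(7.65), 1], [np.float64(4.25), np.float64(1.03), np.float64(0.0), np.float64(7.65), 1], [np.float64(4.08), np.float64(1.58), np.float64(0.0), np.float64(7.65), 1], [np.float64(3.83), np.float64(2.11), np.float64(0.0), np.float64(7.65), 1], [np.float64(3.52), np.float64(2.6), np.float64(0.0), np.float64(7.65), 1]]
```

Request:
{"name": "apply_moves", "arguments": {
  "moves": [
    [4.0,-1.8,0,7.65,1],
    [4.2,-1.3,0,7.65,1],
    [4.3,-0.7,0,7.65,1],
    [4.4,-0.1,0,7.65,1],
    [4.4,0.5,0,7.65,1],
    [4.2,1.0,0,7.65,1],
    [4.1,1.6,0,7.65,1],
    [3.8,2.1,0,7.65,1],
    [3.5,2.6,0,7.65,1],
    [0,0,0,0,1]
  ]
}}

```text
clock: 1.15
tcp_pos: [0.521, -0.6681, 0.2208]
orientation: [179.8, 0.3, -48.0]
contact_force: [-1.9, 1.5, -1.9]
width: 0.0919
```

Run:
```python
from h import *
s=st()
m=eyes.camera_model("wrist"); im,d=eyes.read_camera("wrist"); cv2.imwrite("pics/w1.png",im[:,:,::-1]); np.save("pics/w1.npy",d); import pickle; pickle.dump(m,open("pics/w1.pkl","wb"))
```

```text
1.15 [ 0.521  -0.6681  0.2208] [179.8    0.25 -48.03] F [-1.9   1.51 -1.85] T [0.132 0.082 0.031] w 0.0919
```

View pics/w1.png

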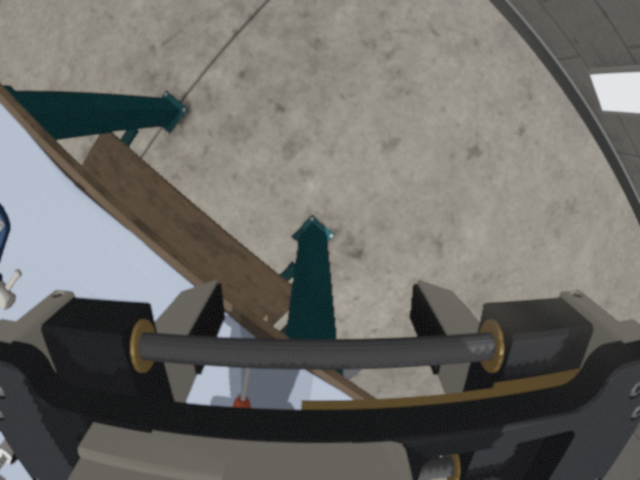

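```bash
sed -i 's|round(-w\[2\],2),round(dy/k,2)\]|round(-w[2],2),round(-dy/k,2)]|; s|out.append(\[|out.append([float(e) for e in [|; s|yaw+=dy/k|yaw+=dy/k|; s|if op is not None else \[\])); yaw|if op is not None else [])]); yaw|' h.py
python3 - <<'E'
from h import *
s=st(); print(s["q"])
plan(.50,-.30,.226,90,op=1)
E
```

```text
1.2 [ 0.5208 -0.6662  0.2221] [179.88   0.25 -47.8 ] F [-1.25 -0.25 -0.46] T [ 0.037  0.016 -0.025] w 0.0917
[ 42.47198989  49.25875049  15.70403296  48.25608205 -11.75638273
  83.93817277 -83.62190106]
D [-0.0208  0.3662  0.0039] dyaw 137.8
[[-1.68, -1.36, -0.02, -8.11, 1.0], [-1.47, -1.58, -0.02, -8.11, 1.0], [-1.23, -1.77, -0.02, -8.11, 1.0], [-0.97, -1.93, -0.02, -8.11, 1.0], [-0.69, -2.04, -0.02, -8.11, 1.0], [-0.39, -2.12, -0.02, -8.11, 1.0], [-0.09, -2.16, -0.02, -8.11, 1.0], [0.21, -2.15, -0.02, -8.11, 1.0], [0.51, -2.1, -0.02, -8.11, 1.0], [0.8, -2.0, -0.02, -8.11, 1.0], [1.08, -1.87, -0.02, -8.11, 1.0], [1.33, -1.7, -0.02, -8.11, 1.0], [1.56, -1.49, -0.02, -8.11, 1.0], [1.75, -1.26, -0.02, -8.11, 1.0], [1.91, -1.0, -0.02, -8.11, 1.0], [2.03, -0.72, -0.02, -8.11, 1.0], [2.12, -0.42, -0.02, -8.11, 1.0]]
```

Request:
{"name": "apply_moves", "arguments": {
  "moves": [
    [-1.7,-1.4,0,-8.1,1],
    [-1.5,-1.6,0,-8.1,1],
    [-1.2,-1.8,0,-8.1,1],
    [-1.0,-1.9,0,-8.1,1],
    [-0.7,-2.0,0,-8.1,1],
    [-0.4,-2.1,0,-8.1,1],
    [-0.1,-2.2,0,-8.1,1],
    [0.2,-2.2,0,-8.1,1],
    [0.5,-2.1,0,-8.1,1],
    [0.8,-2.0,0,-8.1,1],
    [1.1,-1.9,0,-8.1,1],
    [1.3,-1.7,0,-8.1,1]
  ]
}}

```text
clock: 2.4
tcp_pos: [0.5052, -0.4024, 0.2275]
orientation: [180.0, 0.0, 50.0]
contact_force: [0.3, 1.1, -0.3]
width: 0.0921
```

Request:
{"name": "apply_moves", "arguments": {
  "moves": [
    [1.6,-1.5,0,-8.1,1],
    [1.8,-1.3,0,-8.1,1],
    [1.9,-1.0,0,-8.1,1],
    [2.0,-0.7,0,-8.1,1],
    [2.1,-0.4,0,-8.1,1],
    [0,0,0,0,1]
  ]
}}

```text
clock: 3.0
tcp_pos: [0.4997, -0.2921, 0.2276]
orientation: [180.0, -0.0, 90.6]
contact_force: [-0.6, -0.1, 0.5]
width: 0.0916
```

Run:
```python
from h import *
s=st()
m=eyes.camera_model("wrist"); im,d=eyes.read_camera("wrist"); cv2.imwrite("pics/w2.png",im[:,:,::-1]); np.save("pics/w2.npy",d); import pickle; pickle.dump(m,open("pics/w2.pkl","wb"))
```

```text
3.0 [ 0.4997 -0.2921  0.2276] [ 1.7996e+02 -3.0000e-02  9.0630e+01] F [-0.59 -0.09  0.48] T [-0.01  -0.11  -0.027] w 0.0916
```

View pics/w2.png

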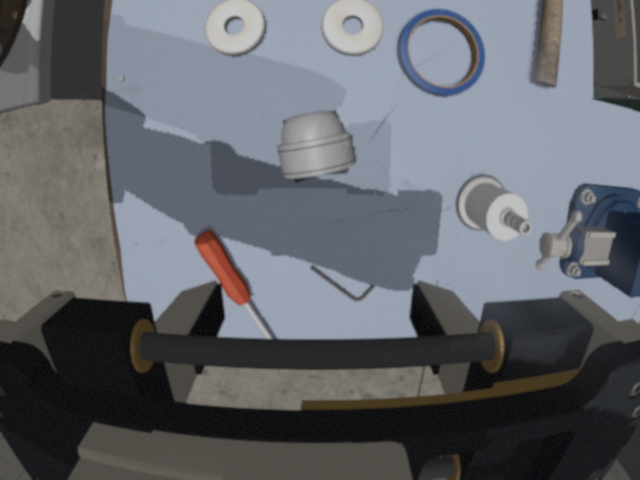

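```bash
cat >> h.py <<'E'
def fcloud(m,d):
    R,t,K=pose(m); v,u=np.mgrid[0:480,0:640]
    a=(u-K[0,2])/K[0,0]; b=(v-K[1,2])/K[1,1]; th=np.hypot(a,b); k=np.where(th>1e-9,np.tan(th)/np.maximum(th,1e-9),1)
    X=np.stack([a*k*d,b*k*d,d],-1); return (X-t)@R
def grab(name,tag):
    m=eyes.camera_model(name); im,d=eyes.read_camera(name); cv2.imwrite(f"pics/{tag}.png",im[:,:,::-1])
    return m,im,d
E
python3 - <<'E'
from h import *
import pickle
from scipy.optimize import least_squares
m=pickle.load(open("pics/w2.pkl","rb")); d=np.load("pics/w2.npy"); W=fcloud(m,d)
P=W[d>0]; b=P[(abs(P[:,0]-.5)<.2)&(abs(P[:,1]+.15)<.15)]; print("bench",np.percentile(b[:,2],[20,50]))
Q=P[(np.hypot(P[:,0]-.5,P[:,1]+.225)<.07)&(P[:,2]>.066)&(P[:,2]<.11)]
print(len(Q),Q.min(0),Q.max(0))
for n in ["wrist","both"]:
  C=Q if n=="wrist" else np.load("pics/cb_scene.npy")
  # skirt points: residual of cylinder radius 32, axis height free
  def f(p):
    a=p[1]; n_=np.array([np.cos(a),np.sin(a)])  # normal horiz to axis dir (-sin,cos)
    s=(C[:,0]-p[0])*n_[0]+(C[:,1]+.225)*n_[1]
    return np.hypot(s,C[:,2]-p[2])-.032
  S=least_squares(f,[.5,0,.0638],loss="cauchy",f_scale=.0007); p=S.x; rs=f(p)
  ax=np.array([-np.sin(p[1]),np.cos(p[1])]); t=(C[:,0]-p[0])*ax[0]+(C[:,1]+.225)*ax[1]
  inl=abs(rs)<.0015; print(n,"x at y=-.225",p[0],"yaw",np.degrees(p[1]),"axis z",p[2],"inl",inl.sum(),"skirt range",np.percentile(t[inl],[0,2,98,100]),"all",np.percentile(t,[0,1,99,100]))
E
```

```text
bench [0.00110128 0.30021152]
4105 [ 0.46460366 -0.25466365  0.06641351] [ 0.53035125 -0.19795346  0.0976486 ]
wrist x at y=-.225 0.4995722373899646 yaw -4.901017840147463 axis z 0.06301146966776483 inl 2046 skirt range [-0.02892192 -0.02627316  0.00994819  0.01437804] all [-0.03199275 -0.02843917  0.02530167  0.02769003]
both x at y=-.225 0.50068481929285 yaw -19.691670859678496 axis z 0.06057390644856182 inl 335 skirt range [-0.02881153 -0.0252621   0.0147219   0.01856778] all [-0.0399499  -0.03527811  0.0277693   0.02868252]
```

Run:
```python
from h import *
im=cv2.imread("pics/w2.png")[95:205,250:390]; cv2.imwrite("pics/w2c.png",cv2.resize(im,None,fx=5.5,fy=5.5,interpolation=cv2.INTER_CUBIC))
import pickle
m=pickle.load(open("pics/w2.pkl","rb")); d=np.load("pics/w2.npy"); W=fcloud(m,d)
# ridge: per-y-slice midpoints of extents at height 70-80mm
P=W[d>0]; Q=P[(np.hypot(P[:,0]-.5,P[:,1]+.225)<.06)]
from scipy.optimize import least_squares
for y in np.arange(-.25,-.195,.004):
    C=Q[(abs(Q[:,1]-y)<.002)&(Q[:,2]>.066)]
    if len(C)<20: continue
    S=least_squares(lambda p:np.hypot(C[:,0]-p[0],C[:,2]-p[1])-p[2],[.5,.063,.032],loss="soft_l1",f_scale=.0007); print(round(y,3),S.x.round(4),len(C),C[:,0].min().round(4),C[:,0].max().round(4))
```

```text
-0.25 [0.5002 0.0628 0.0328] 153 0.4678 0.5019
-0.246 [0.4992 0.0631 0.0323] 274 0.4671 0.525
-0.242 [0.4986 0.063  0.0327] 363 0.4663 0.5304
-0.238 [0.4979 0.0627 0.0329] 371 0.4653 0.5303
-0.234 [0.4971 0.0623 0.0331] 377 0.4646 0.5293
-0.23 [0.4964 0.0626 0.0329] 372 0.4646 0.5283
-0.226 [0.4966 0.0651 0.0306] 363 0.465 0.5273
-0.222 [0.4985 0.0649 0.0288] 370 0.4691 0.5273
-0.218 [0.4963 0.0587 0.0316] 347 0.4691 0.5263
-0.214 [0.4943 0.0636 0.0262] 304 0.4687 0.5204
-0.21 [0.4943 0.0634 0.0251] 291 0.4698 0.5196
-0.206 [0.4944 0.0634 0.0232] 258 0.4715 0.5176
-0.202 [0.4949 0.0631 0.0204] 186 0.4747 0.516
-0.198 [0.499  0.0674 0.0109] 42 0.4941 0.5108
```

View pics/w2c.png

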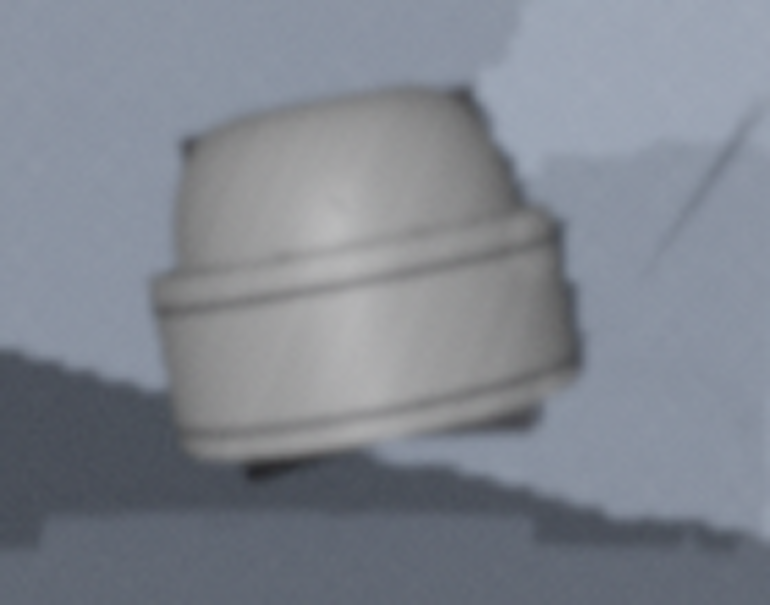

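Run:
```python
from h import *
import pickle
from scipy.optimize import least_squares
m=pickle.load(open("pics/w2.pkl","rb")); d=np.load("pics/w2.npy"); W=fcloud(m,d)
P=W[d>0]; Q=P[(np.hypot(P[:,0]-.5,P[:,1]+.225)<.06)&(P[:,2]>.066)]
a0=np.radians(10); p0=np.array([.4975,-.235])
for it in range(4):
    ax=np.array([-np.sin(a0),np.cos(a0)]); t=(Q[:,:2]-p0)@ax
    C=Q[(t>-.013)&(t<.007)]
    f=lambda p:np.hypot((C[:,0]-p[0])*np.cos(p[1])+(C[:,1]-p0[1])*np.sin(p[1]),C[:,2]-p[2])-p[3]
    S=least_squares(f,[p0[0],a0,.0638,.032],loss="soft_l1",f_scale=.0007); p0=np.array([S.x[0],p0[1]]); a0=S.x[1]
print(S.x,np.degrees(a0)); 
t=(Q[:,:2]-p0)@ax; s=(Q[:,:2]-p0)@np.array([ax[1],-ax[0]])
for lo in np.arange(-.03,.045,.003):
    k=(t>=lo)&(t<lo+.003); print(round(lo,3),k.sum(),(Q[k,2].max().round(4),s[k].min().round(4),s[k].max().round(4)) if k.any() else "")
# edges of V block top: points z 36..45
B=P[(np.hypot(P[:,0]-.5,P[:,1]+.225)<.06)&(P[:,2]>.035)&(P[:,2]<.046)]; t=(B[:,:2]-p0)@ax; print("block pts",len(B),t.min(),t.max())
# radial profile of ridge (|s|<5mm)
k=abs(s)<.004; tt=((Q[:,:2]-p0)@ax)[k]; o=np.argsort(tt); print(np.c_[tt[o],Q[k][o,2]][::12].round(4).tolist())
```

```text
[0.49730944 0.18815865 0.06354624 0.03200227] 10.78069669004832
-0.03 13826 (np.float64(0.3498), np.float64(-0.0434), np.float64(0.0516))
-0.027 6283 (np.float64(0.3474), np.float64(-0.0456), np.float64(0.0521))
-0.024 1784 (np.float64(0.3361), np.float64(-0.0474), np.float64(-0.0048))
-0.021 563 (np.float64(0.3135), np.float64(-0.0492), np.float64(-0.0277))
-0.018 383 (np.float64(0.3188), np.float64(-0.0506), np.float64(-0.0095))
-0.015 612 (np.float64(0.3186), np.float64(-0.0517), np.float64(0.0315))
-0.012 270 (np.float64(0.0967), np.float64(-0.0312), np.float64(0.0321))
-0.009 275 (np.float64(0.0976), np.float64(-0.0306), np.float64(0.0313))
-0.006 272 (np.float64(0.097), np.float64(-0.0312), np.float64(0.0318))
-0.003 278 (np.float64(0.0972), np.float64(-0.0314), np.float64(0.0311))
-0.0 275 (np.float64(0.097), np.float64(-0.032), np.float64(0.0315))
0.003 281 (np.float64(0.0963), np.float64(-0.0314), np.float64(0.031))
0.006 272 (np.float64(0.097), np.float64(-0.032), np.float64(0.0313))
0.009 282 (np.float64(0.0969), np.float64(-0.0314), np.float64(0.0308))
0.012 287 (np.float
[... 7598 characters left out ...]
0.0956], [-0.0, 0.0958], [0.001, 0.0961], [0.0019, 0.0962], [0.0027, 0.0956], [0.0036, 0.0962], [0.0044, 0.0948], [0.0055, 0.0958], [0.0065, 0.0965], [0.0075, 0.0952], [0.0083, 0.0951], [0.0092, 0.0955], [0.0101, 0.095], [0.0109, 0.0956], [0.0119, 0.0958], [0.013, 0.0963], [0.0137, 0.0911], [0.0145, 0.0898], [0.0154, 0.0893], [0.0163, 0.09], [0.0173, 0.0905], [0.0183, 0.0895], [0.0192, 0.0903], [0.0201, 0.0905], [0.021, 0.0881], [0.0219, 0.0904], [0.0229, 0.0894], [0.0239, 0.089], [0.0249, 0.0897], [0.0257, 0.0881], [0.0266, 0.0874], [0.0276, 0.0877], [0.0288, 0.0867], [0.0297, 0.0869], [0.0306, 0.0853], [0.0316, 0.085], [0.0326, 0.0845], [0.0337, 0.0843], [0.0348, 0.0809], [0.0359, 0.0769]]
```

Run:
```python
from h import *
st(); plan(.4995,-.2468,.115,100.8,op=1)
```

```text
3.05 [ 0.4995 -0.2944  0.2275] [1.7997e+02 3.0000e-02 9.0240e+01] F [ 0.96 -0.79 -0.06] T [-0.07  -0.069  0.007] w 0.0922
D [-0.      0.0476 -0.1125] dyaw 10.56
[[1.59, 0.01, 3.75, -3.52, 1.0], [1.58, 0.1, 3.75, -3.52, 1.0], [1.57, 0.2, 3.75, -3.52, 1.0]]
```

Request:
{"name": "apply_moves", "arguments": {
  "moves": [
    [1.6,0,3.8,-3.5,1],
    [1.6,0.1,3.8,-3.5,1],
    [1.6,0.2,3.7,-3.5,1],
    [0,0,0,0,1],
    [0,0,0,0,1]
  ]
}}

```text
clock: 3.55
tcp_pos: [0.4997, -0.2492, 0.1143]
orientation: [-180.0, 0.0, 100.4]
contact_force: [1.2, -0.7, -0.2]
width: 0.0922
```

Run:
```python
from h import *
st(); plan(.4995,-.2468,.050,100.8,op=1,n=2)
```

```text
3.55 [ 0.4997 -0.2492  0.1143] [-1.7996e+02  3.0000e-02  1.0040e+02] F [ 1.24 -0.67 -0.23] T [-0.072 -0.123 -0.064] w 0.0922
D [-0.0002  0.0024 -0.0643] dyaw 0.4
[[0.12, 0.01, 3.22, -0.2, 1.0], [0.12, 0.01, 3.22, -0.2, 1.0]]
```

Request:
{"name": "apply_moves", "arguments": {
  "moves": [
    [0.1,0,2.2,-0.4,1],
    [0.1,0,2.2,0,1],
    [0,0,2.0,0,1],
    [0,0,0,0,1],
    [0,0,0,0,0],
    [0,0,0,0,0],
    [0,0,0,0,0],
    [0,0,0,0,0],
    [0,0,0,0,0],
    [0,0,0,0,0]
  ],
  "newtons": 15
}}

```text
clock: 4.55
tcp_pos: [0.5003, -0.2468, 0.0506]
orientation: [179.9, 0.1, 100.9]
contact_force: [-1.1, 0.7, 6.4]
width: 0.0629
```

Run:
```python
from h import *
st();
```

```text
4.55 [ 0.5003 -0.2468  0.0506] [1.7992e+02 6.0000e-02 1.0092e+02] F [-1.11  0.74  6.44] T [-0.028 -0.166 -0.006] w 0.0629
```

Request:
{"name": "apply_moves", "arguments": {
  "moves": [
    [0,0,-1,0,0],
    [0,0,-2,0,0],
    [0,0,-3,0,0],
    [0,0,-3,0,0],
    [0,0,0,0,0]
  ]
}}

```text
clock: 5.05
tcp_pos: [0.5016, -0.2469, 0.1439]
orientation: [179.7, 0.2, 100.9]
contact_force: [0.0, -0.2, -0.6]
width: 0.0633
```

Run:
```python
from h import *
st(); 
m,im,d=grab("wrist","w3"); 
m,im2,d=grab("scene","s3"); 
cv2.imwrite("pics/s3c.png",cv2.resize(im2[130:290,330:530,::-1],None,fx=3,fy=3))
```

```text
5.05 [ 0.5016 -0.2469  0.1439] [179.71   0.19 100.94] F [ 0.04 -0.22 -0.61] T [-0.084 -0.226 -0.047] w 0.0633
```

View pics/w3.png

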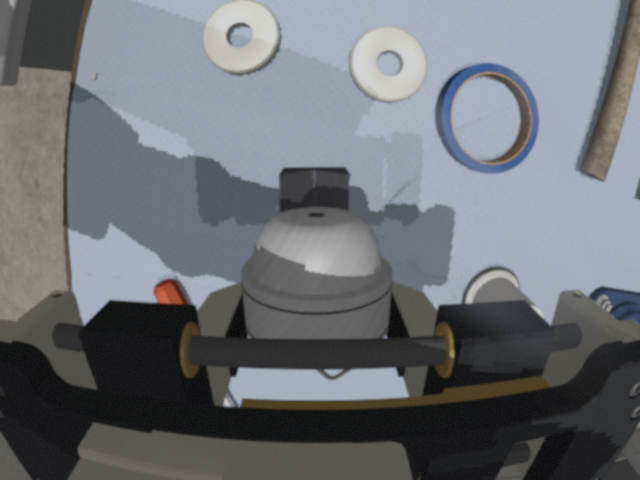

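View pics/s3c.png

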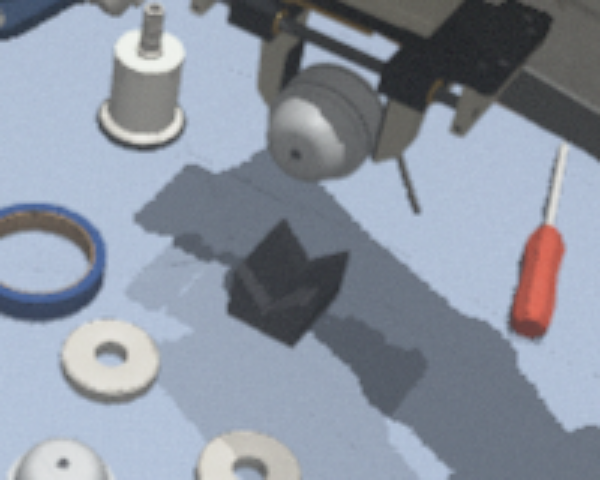

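Run:
```python
from h import *
st(); plan(.385,-.24,.14,100.8,op=0); plan(.385,-.24,.046,100.8,op=0,frm=[.385,-.24,.14,100.8],n=3)
```

```text
5.15 [ 0.4995 -0.2465  0.1403] [1.7997e+02 4.0000e-02 1.0093e+02] F [-0.24  0.96 -1.74] T [-0.027 -0.11  -0.018] w 0.0631
D [-0.1145  0.0065 -0.0003] dyaw -0.13
[[0.94, -3.71, 0.01, 0.04, 0.0], [0.93, -3.71, 0.01, 0.04, 0.0], [0.93, -3.71, 0.01, 0.04, 0.0]]
D [ 0.     0.    -0.094] dyaw 0.0
[[0.0, 0.0, 3.13, -0.0, 0.0], [0.0, 0.0, 3.13, -0.0, 0.0], [0.0, 0.0, 3.13, -0.0, 0.0]]
```

Request:
{"name": "apply_moves", "arguments": {
  "moves": [
    [0.9,-3.7,0,0,0],
    [0.9,-3.7,0,0,0],
    [0.9,-3.7,0,0,0],
    [0,0,3.1,0,0],
    [0,0,3.1,0,0],
    [0,0,3.1,0,0],
    [0,0,0,0,0],
    [0,0,0,0,0]
  ]
}}

```text
clock: 5.95
tcp_pos: [0.3846, -0.2403, 0.0463]
orientation: [-179.9, -0.1, 101.0]
contact_force: [-0.2, 0.3, -1.1]
width: 0.0632
```

Request:
{"name": "apply_moves", "arguments": {
  "moves": [
    [0,0,0,0,0],
    [0,0,0,0,0],
    [0,0,0,0,0]
  ],
  "newtons": 6
}}

```text
clock: 6.25
tcp_pos: [0.3861, -0.2413, 0.0477]
orientation: [179.9, 0.1, 100.9]
contact_force: [0.2, -0.2, -1.0]
width: 0.063
```

Run:
```python
from h import *
st(); 
m,im,d=grab("wrist","w4"); 
m,im2,d=grab("side","s4"); 
cv2.imwrite("pics/s4c.png",cv2.resize(im2[130:290,270:470,::-1],None,fx=3,fy=3))
```

```text
6.25 [ 0.3861 -0.2413  0.0477] [1.7992e+02 8.0000e-02 1.0093e+02] F [ 0.25 -0.16 -0.96] T [-0.084 -0.056  0.054] w 0.063
```

View pics/w4.png

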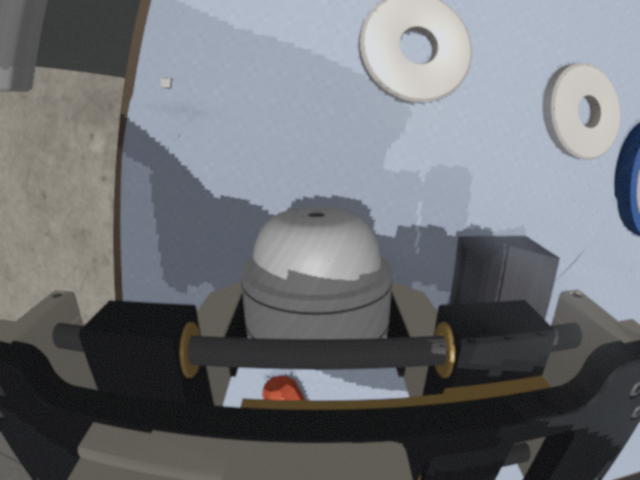

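View pics/s4c.png

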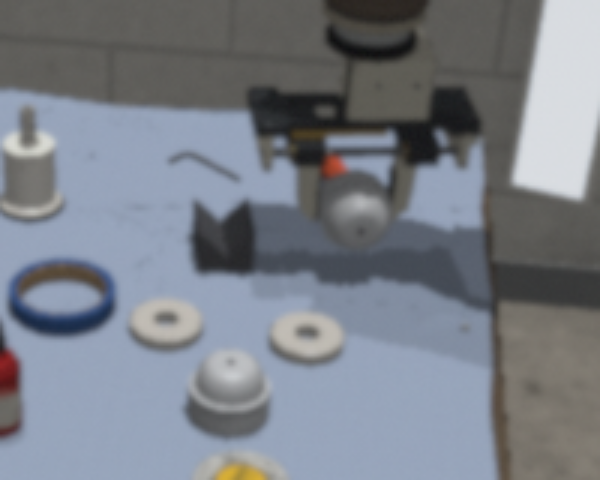

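Request:
{"name": "apply_moves", "arguments": {
  "moves": [
    [0,0,0,0,0],
    [0,0,0,0,0],
    [0,0,0,0,0]
  ],
  "newtons": 3
}}

```text
clock: 6.65
tcp_pos: [0.3854, -0.241, 0.0467]
orientation: [-180.0, 0.0, 100.9]
contact_force: [0.0, -0.4, -1.8]
width: 0.063
```

Run:
```python
from h import *
st(); 
m,im,d=grab("wrist","w5");
```

```text
6.65 [ 0.3854 -0.241   0.0467] [-180.      0.    100.93] F [ 0.01 -0.45 -1.79] T [-0.122 -0.155 -0.014] w 0.063
```

View pics/w5.png

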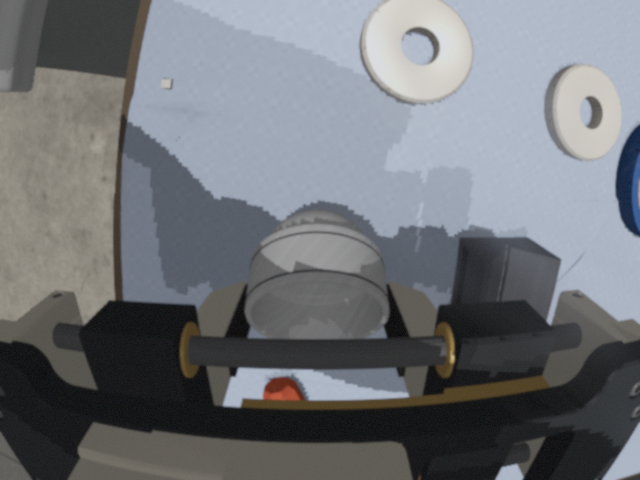

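Request:
{"name": "apply_moves", "arguments": {
  "moves": [
    [0,0,0,0,0],
    [0,0,0,0,0],
    [0,0,0,0,0],
    [0,0,0,0,0]
  ]
}}

```text
clock: 7.1
tcp_pos: [0.3854, -0.2409, 0.0467]
orientation: [-180.0, -0.0, 100.9]
contact_force: [0.2, -0.7, -2.0]
width: 0.0634
```

Run:
```python
from h import *
st(); 
m,im,d=grab("wrist","w6"); 
m,im2,d=grab("side","s6"); 
cv2.imwrite("pics/s6c.png",cv2.resize(im2[130:290,270:470,::-1],None,fx=3,fy=3))
```

```text
7.1 [ 0.3854 -0.2409  0.0467] [-180.     -0.    100.94] F [ 0.24 -0.74 -2.05] T [ 0.005 -0.115 -0.026] w 0.0634
```

View pics/w6.png

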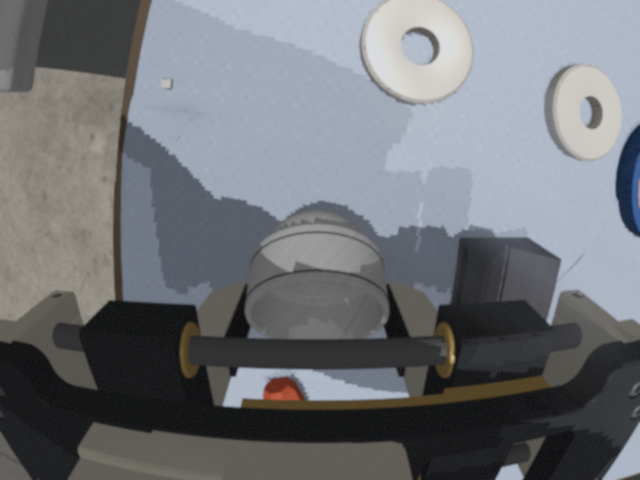

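View pics/s6c.png

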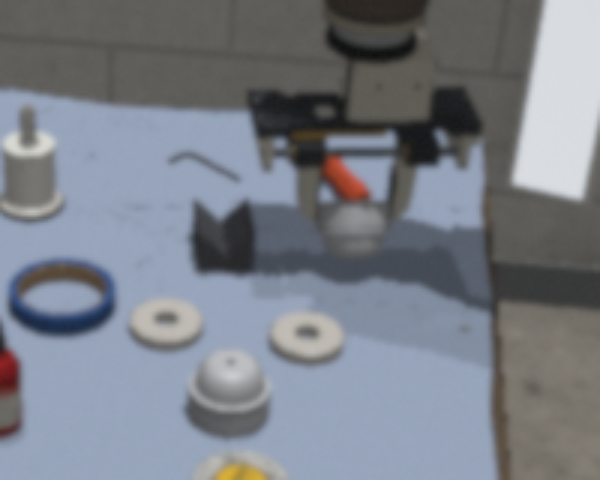

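```bash
cat >> h.py <<'E'
from scipy.optimize import least_squares
from scipy.spatial.transform import Rotation as Ro
def toolpts(m,d,s):
    W=fcloud(m,d); T=Ro.from_euler("xyz",s["orientation"],degrees=True).as_matrix()
    return (W-s["tcp_pos"])@T
E
python3 - <<'E'
from h import *
s=st(); m,im,d=grab("wrist","w7"); X=toolpts(m,d,s)
for v in range(205,345,8):
    print(v,[(X[v,u]*1000).round(0).astype(int).tolist() for u in (270,316,360)])
E
```

```text
7.2 [ 0.3854 -0.241   0.0467] [-180.      0.    100.93] F [-0.53  0.92 -2.12] T [-0.045 -0.151 -0.032] w 0.0632
205 [[38, -27, 46], [38, -1, 47], [38, 24, 46]]
213 [[34, -27, 45], [43, -1, 7], [33, 24, 46]]
221 [[29, -27, 46], [41, -1, 0], [29, 24, 46]]
229 [[24, -27, 46], [41, -1, -12], [24, 24, 45]]
237 [[36, -21, -7], [39, -1, -15], [37, 18, -8]]
245 [[34, -20, -12], [37, -1, -19], [34, 18, -12]]
253 [[31, -20, -13], [35, -1, -22], [32, 17, -17]]
261 [[30, -19, -19], [32, -1, -25], [30, 17, -20]]
269 [[28, -19, -22], [31, -1, -29], [29, 17, -24]]
277 [[26, -19, -26], [28, -1, -31], [26, 16, -26]]
285 [[24, -19, -29], [-1, -1, 25], [24, 16, -30]]
293 [[0, -24, 12], [-4, -1, 21], [-1, 22, 14]]
301 [[-3, -24, 9], [-9, -1, 19], [-4, 22, 11]]
309 [[-6, -24, 5], [-13, -1, 18], [-7, 22, 7]]
317 [[-8, -24, 1], [-15, -1, 13], [-9, 21, 3]]
325 [[-11, -24, -1], [-17, -1, 9], [-12, 21, 0]]
333 [[-13, -23, -5], [-20, -1, 5], [-14, 21, -4]]
341 [[32, -12, -80], [32, -1, -80], [32, 11, -79]]
```

Request:
{"name": "apply_moves", "arguments": {
  "moves": [
    [0,0,-1,8.2,0],
    [0,0,0,8.2,0],
    [0,0,0,8.2,0],
    [0,0,0,8.2,0],
    [0,0,0,8.2,0],
    [0,0,0,8.2,0],
    [0,0,0,8.2,0],
    [0,0,0,8.2,0],
    [0,0,0,8.2,0],
    [0,0,0,8.2,0],
    [0,0,0,8.1,0],
    [0,0,0,0,0]
  ]
}}

```text
clock: 8.45
tcp_pos: [0.3856, -0.2408, 0.0567]
orientation: [180.0, 0.0, 10.7]
contact_force: [-0.1, 0.7, -2.1]
width: 0.0633
```

Run:
```python
from h import *
s=st(); plan(.413,-.2465,.042,10.8,op=0); plan(.4346,-.2424,.042,10.8,op=0,frm=[.413,-.2465,.042,10.8])
m,im,d=grab("wrist","w8"); X=toolpts(m,d,s)
for v in range(205,345,8):
    print(v,[(X[v,u]*1000).round(0).astype(int).tolist() for u in (316,)])
```

```text
8.45 [ 0.3856 -0.2408  0.0567] [1.7999e+02 1.0000e-02 1.0730e+01] F [-0.11  0.69 -2.05] T [0.001 0.01  0.012] w 0.0633
D [ 0.0274 -0.0057 -0.0147] dyaw 0.07
[[2.59, 1.07, 1.47, -0.07, 0.0]]
D [0.0216 0.0041 0.    ] dyaw 0.0
[[2.2, 0.0, -0.0, -0.0, 0.0]]
205 [[34, -2, 57]]
213 [[42, -2, 6]]
221 [[40, -2, -1]]
229 [[39, -2, -11]]
237 [[37, -2, -16]]
245 [[35, -2, -19]]
253 [[33, -2, -23]]
261 [[30, -2, -24]]
269 [[29, -2, -29]]
277 [[27, -2, -32]]
285 [[-3, -2, 25]]
293 [[-6, -2, 21]]
301 [[-10, -2, 20]]
309 [[-15, -2, 18]]
317 [[-17, -2, 14]]
325 [[-19, -2, 8]]
333 [[-22, -2, 5]]
341 [[30, -1, -79]]
```

View pics/w8.png

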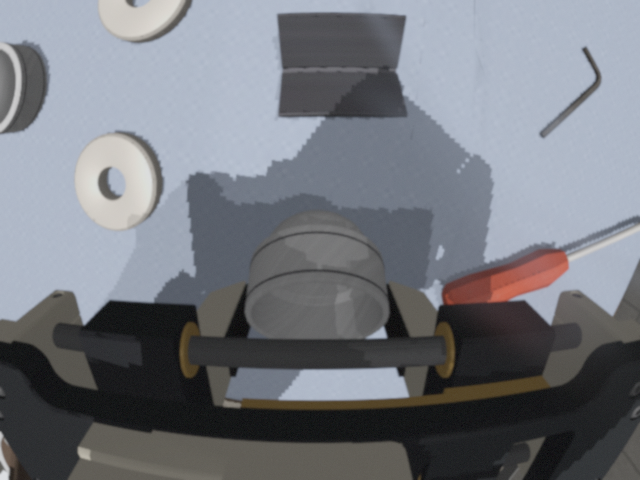

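Request:
{"name": "apply_moves", "arguments": {
  "moves": [
    [1.3,0.5,0,0,0],
    [1.3,0.5,0.7,0,0],
    [0,0,0.7,0,0],
    [0,0,0,0,0]
  ]
}}

```text
clock: 8.9
tcp_pos: [0.4127, -0.2456, 0.0414]
orientation: [-179.9, 0.1, 10.9]
contact_force: [-0.8, -0.2, -0.8]
width: 0.0628
```

Run:
```python
from h import *
s=st()
m,im,d=grab("wrist","w9"); X=toolpts(m,d,s)
for v in range(100,345,8):
    print(v,[(X[v,u]*1000).round(0).astype(int).tolist() for u in (316,)],end=" ")
# block top points
k=(d>0)&(X[...,2]>-8)&(X[...,2]<20)&(X[...,0]>46)&(X[...,0]<130)&(abs(X[...,1])<45)
Q=X[k]; print("\nblock",Q.min(0),Q.max(0)); 
t=Q[Q[:,2]<3]; print("top edge x min per y",[(y,round(float(t[abs(t[:,1]-y/1000)<.004][:,0].min()),4)) for y in range(-24,25,8) if (abs(t[:,1]-y/1000)<.004).any()])
```

```text
8.9 [ 0.4127 -0.2456  0.0414] [-1.7993e+02  9.0000e-02  1.0900e+01] F [-0.82 -0.15 -0.8 ] T [0.011 0.104 0.04 ] w 0.0628
100 [[93, -2, 14]] 108 [[89, -2, 18]] 116 [[86, -2, 25]] 124 [[82, -2, 19]] 132 [[78, -2, 15]] 140 [[75, -2, 11]] 148 [[71, -2, 8]] 156 [[68, -2, 5]] 164 [[65, -2, 1]] 172 [[62, -2, -3]] 180 [[51, -2, 41]] 188 [[47, -2, 40]] 196 [[43, -2, 40]] 204 [[38, -2, 41]] 212 [[42, -2, 9]] 220 [[40, -2, 0]] 228 [[40, -2, -11]] 236 [[37, -2, -15]] 244 [[35, -2, -18]] 252 [[33, -2, -22]] 260 [[31, -2, -26]] 268 [[29, -2, -29]] 276 [[27, -2, -32]] 284 [[-3, -2, 25]] 292 [[-6, -2, 21]] 300 [[-9, -2, 19]] 308 [[-14, -2, 18]] 316 [[-17, -2, 14]] 324 [[-19, -2, 9]] 332 [[-22, -2, 6]] 340 [[30, -1, -78]] Traceback (most recent call last):
  File "<stdin>", line 8, in <module>
    return umr_minimum(a, axis, None, out, keepdims, initial, where)
ValueError: zero-size array to reduction operation minimum which has no identity
```

Request:
{"name": "apply_moves", "arguments": {
  "moves": [
    [1.0,0,0,0,0],
    [0.5,0,0,0,0],
    [0.3,0,0,0,0],
    [0.3,0,0,0,0],
    [0.2,0,0,0,0],
    [0,0,0,0,0]
  ]
}}

```text
clock: 9.55
tcp_pos: [0.4349, -0.2416, 0.0427]
orientation: [-180.0, 0.1, 10.8]
contact_force: [-4.1, -1.6, -0.5]
width: 0.0631
```

Run:
```python
from h import *
s=st()
m,im,d=grab("wrist","w10"); X=toolpts(m,d,s)
for v in range(100,345,8):
    print(v,[(X[v,u]*1000).round(0).astype(int).tolist() for u in (316,)],end=" ")
```

```text
9.55 [ 0.4349 -0.2416  0.0427] [-1.7999e+02  5.0000e-02  1.0820e+01] F [-4.11 -1.58 -0.48] T [-0.198  0.795 -0.012] w 0.0631
100 [[94, -2, 41]] 108 [[90, -2, 41]] 116 [[85, -2, 0]] 124 [[82, -2, 4]] 132 [[78, -2, 9]] 140 [[75, -2, 11]] 148 [[71, -2, 16]] 156 [[66, -2, 21]] 164 [[62, -2, 26]] 172 [[59, -2, 20]] 180 [[55, -2, 17]] 188 [[52, -2, 13]] 196 [[49, -2, 10]] 204 [[46, -2, 6]] 212 [[43, -2, 3]] 220 [[40, -2, 2]] 228 [[36, -2, 1]] 236 [[36, -2, -10]] 244 [[34, -2, -14]] 252 [[32, -2, -18]] 260 [[30, -2, -22]] 268 [[28, -2, -25]] 276 [[26, -2, -29]] 284 [[24, -2, -31]] 292 [[-8, -2, 25]] 300 [[-10, -2, 21]] 308 [[-14, -2, 18]] 316 [[-18, -2, 17]] 324 [[-21, -2, 13]] 332 [[-23, -2, 8]] 340 [[30, -1, -79]]
```

View pics/w10.png

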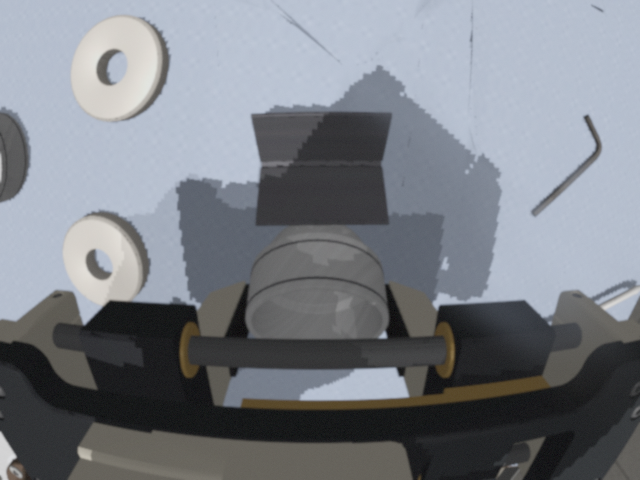

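Request:
{"name": "apply_moves", "arguments": {
  "moves": [
    [-0.8,0,-0.5,0,0],
    [0,0,-1.0,0,0],
    [0.4,0,0,0,0],
    [0.4,0,0,0,0],
    [0.4,0,0,0,0],
    [0.4,0,0,0,0],
    [0.3,0,0,0,0],
    [0,0,0,0,0]
  ]
}}

```text
clock: 10.4
tcp_pos: [0.4466, -0.2396, 0.0576]
orientation: [180.0, 0.0, 10.8]
contact_force: [-2.8, -1.5, -0.3]
width: 0.063
```

Run:
```python
from h import *
s=st()
m,im,d=grab("wrist","w11"); X=toolpts(m,d,s)
for v in range(180,345,8):
    print(v,[(X[v,u]*1000).round(0).astype(int).tolist() for u in (316,)],end=" ")
```

```text
10.4 [ 0.4466 -0.2396  0.0576] [179.99   0.    10.84] F [-2.78 -1.47 -0.25] T [-0.331  0.421  0.026] w 0.063
180 [[51, -2, 42]] 188 [[47, -2, 38]] 196 [[44, -2, 32]] 204 [[41, -2, 29]] 212 [[37, -2, 26]] 220 [[34, -2, 22]] 228 [[30, -2, 20]] 236 [[29, -2, 10]] 244 [[28, -2, 2]] 252 [[29, -2, -10]] 260 [[27, -2, -15]] 268 [[25, -2, -19]] 276 [[23, -2, -22]] 284 [[21, -2, -26]] 292 [[20, -2, -30]] 300 [[18, -2, -33]] 308 [[-16, -2, 22]] 316 [[-19, -2, 18]] 324 [[-22, -2, 15]] 332 [[-26, -2, 13]] 340 [[31, -1, -79]]
```

View pics/w11.png

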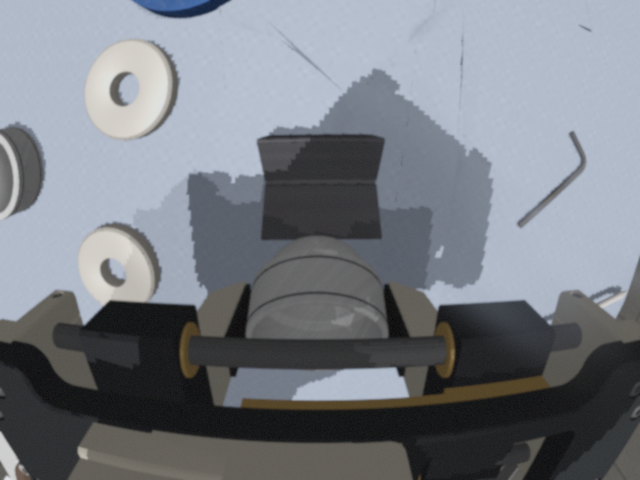

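Request:
{"name": "apply_moves", "arguments": {
  "moves": [
    [-1.5,0,0,0,0],
    [-0.5,0,1.0,0,0],
    [0,0,1.0,0,0],
    [0,0,0.3,0,0],
    [0,0,0.2,0,0],
    [0,0,0,0,0]
  ]
}}

```text
clock: 11.05
tcp_pos: [0.4268, -0.2431, 0.0324]
orientation: [-180.0, 0.0, 10.9]
contact_force: [0.2, 0.7, -2.1]
width: 0.0633
```

Run:
```python
from h import *
s=st()
m,im,d=grab("wrist","w12"); X=toolpts(m,d,s)
for v in range(180,345,8):
    print(v,[(X[v,u]*1000).round(0).astype(int).tolist() for u in (316,)],end=" ")
```

```text
11.05 [ 0.4268 -0.2431  0.0324] [-1.7998e+02  1.0000e-02  1.0850e+01] F [ 0.18  0.68 -2.1 ] T [ 0.005  0.006 -0.01 ] w 0.0633
180 [[58, -2, 1]] 188 [[55, -2, -2]] 196 [[52, -2, -5]] 204 [[49, -2, -7]] 212 [[46, -2, -9]] 220 [[32, -2, 30]] 228 [[27, -2, 32]] 236 [[29, -2, 10]] 244 [[29, -2, 1]] 252 [[29, -2, -11]] 260 [[27, -2, -15]] 268 [[25, -2, -19]] 276 [[24, -2, -24]] 284 [[21, -2, -26]] 292 [[19, -2, -29]] 300 [[18, -2, -33]] 308 [[-16, -2, 22]] 316 [[-19, -2, 18]] 324 [[-23, -2, 15]] 332 [[-27, -2, 14]] 340 [[30, -1, -79]]
```

Request:
{"name": "apply_moves", "arguments": {
  "moves": [
    [0,0,0.2,0,0],
    [0,0,0.2,0,0],
    [0,0,0,0,0]
  ]
}}

```text
clock: 11.4
tcp_pos: [0.4272, -0.2433, 0.0289]
orientation: [180.0, -0.1, 10.8]
contact_force: [0.1, 1.4, 1.8]
width: 0.0636
```

Run:
```python
from h import *
s=st()
```

```text
11.4 [ 0.4272 -0.2433  0.0289] [ 1.7997e+02 -5.0000e-02  1.0850e+01] F [0.05 1.39 1.84] T [ 0.13  -0.202  0.039] w 0.0636
```

Contact (force swung from −2.1 to +1.8 N). Drag forward to right it a bit more, then look.

Request:
{"name": "apply_moves", "arguments": {
  "moves": [
    [0.4,0,0,0,0],
    [0.4,0,0.1,0,0],
    [0.4,0,0,0,0],
    [0,0,0,0,0]
  ]
}}

```text
clock: 11.8
tcp_pos: [0.4391, -0.2407, 0.0275]
orientation: [180.0, -0.0, 10.9]
contact_force: [-0.1, 0.8, 0.1]
width: 0.0633
```

Run:
```python
from h import *
s=st()
m,im,d=grab("wrist","w13"); X=toolpts(m,d,s)
for v in range(180,345,8):
    print(v,[(X[v,u]*1000).round(0).astype(int).tolist() for u in (316,)],end=" ")
```

```text
11.8 [ 0.4391 -0.2407  0.0275] [ 1.800e+02 -2.000e-02  1.087e+01] F [-0.05  0.84  0.14] T [-0.038 -0.178 -0.012] w 0.0633
180 [[57, -2, 7]] 188 [[54, -2, 4]] 196 [[51, -2, 1]] 204 [[48, -2, -3]] 212 [[45, -2, -4]] 220 [[42, -2, -8]] 228 [[39, -2, -10]] 236 [[37, -2, -12]] 244 [[34, -2, -15]] 252 [[28, -2, -9]] 260 [[27, -2, -14]] 268 [[26, -2, -20]] 276 [[25, -2, -26]] 284 [[23, -2, -29]] 292 [[-7, -2, 23]] 300 [[-12, -2, 24]] 308 [[-17, -2, 23]] 316 [[-21, -2, 21]] 324 [[-23, -2, 15]] 332 [[-25, -2, 12]] 340 [[31, -1, -80]]
```

View pics/w13.png

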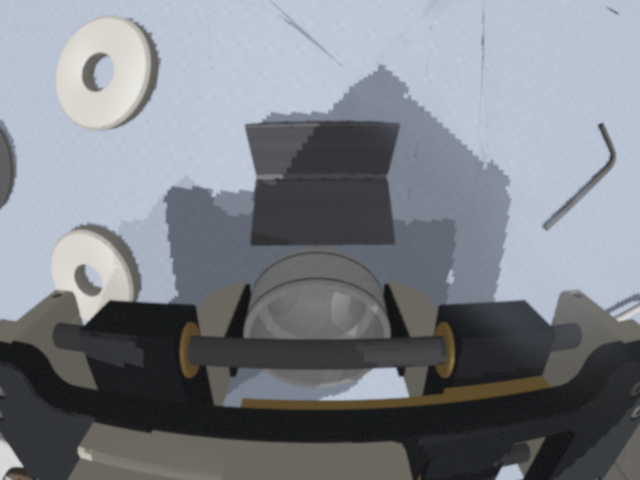

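Request:
{"name": "apply_moves", "arguments": {
  "moves": [
    [0.3,0,0.1,0,0],
    [0.2,0,0,0,0],
    [0,0,0,0,0]
  ]
}}

```text
clock: 12.15
tcp_pos: [0.4435, -0.24, 0.0266]
orientation: [-180.0, 0.0, 10.8]
contact_force: [0.9, -0.3, -1.1]
width: 0.0632
```

Run:
```python
from h import *
s=st()
m,im,d=grab("wrist","w14"); X=toolpts(m,d,s)
for v in range(220,345,8):
    print(v,[(X[v,u]*1000).round(0).astype(int).tolist() for u in (316,)],end=" ")
```

```text
12.15 [ 0.4435 -0.24    0.0266] [-1.7999e+02  1.0000e-02  1.0840e+01] F [ 0.89 -0.34 -1.08] T [ 0.072 -0.072 -0.005] w 0.0632
220 [[41, -2, -5]] 228 [[39, -2, -9]] 236 [[36, -2, -10]] 244 [[33, -2, -12]] 252 [[30, -2, -14]] 260 [[27, -2, -15]] 268 [[25, -2, -20]] 276 [[25, -2, -27]] 284 [[22, -2, -28]] 292 [[-7, -2, 23]] 300 [[-11, -2, 23]] 308 [[-16, -2, 23]] 316 [[-21, -2, 21]] 324 [[-23, -2, 17]] 332 [[-26, -2, 13]] 340 [[30, -1, -79]]
```

Request:
{"name": "apply_moves", "arguments": {
  "moves": [
    [0,0,0.1,0,0],
    [0,0,0,0,0.72],
    [0,0,0,0,0.8],
    [0,0,0,0,0.8],
    [0,0,0,0,0.8]
  ]
}}

```text
clock: 12.7
tcp_pos: [0.4432, -0.2401, 0.0257]
orientation: [180.0, 0.0, 10.8]
contact_force: [0.2, 0.0, 0.8]
width: 0.0731
```

Run:
```python
from h import *
s=st()
m,im,d=grab("wrist","w15"); X=toolpts(m,d,s)
for v in range(220,345,8):
    print(v,[(X[v,u]*1000).round(0).astype(int).tolist() for u in (316,)],end=" ")
k=(d>0)&(X[...,2]<-15)&(X[...,2]>-35)&(X[...,0]<30)&(abs(X[...,1])<.04)&(X[...,0]>-.05)
Q=X[(d>0)&(abs(X[...,2]+.023)<.006)&(abs(X[...,1])<.034)&(X[...,0]<.06)&(X[...,0]>-.05)]; print(Q.min(0),Q.max(0),np.median(Q,0))
```

```text
12.7 [ 0.4432 -0.2401  0.0257] [1.800e+02 1.000e-02 1.083e+01] F [0.2  0.   0.79] T [ 0.024 -0.022  0.001] w 0.0731
220 [[42, -2, -6]] 228 [[39, -2, -8]] 236 [[36, -2, -10]] 244 [[34, -2, -14]] 252 [[31, -2, -16]] 260 [[29, -2, -19]] 268 [[28, -2, -25]] 276 [[4, -2, 21]] 284 [[-1, -2, 21]] 292 [[-7, -2, 23]] 300 [[-11, -2, 23]] 308 [[-16, -2, 22]] 316 [[-20, -2, 19]] 324 [[-23, -2, 16]] 332 [[-25, -2, 11]] 340 [[31, -1, -79]] [-0.03583543 -0.03339138 -0.02869317] [ 0.0327454   0.03042863 -0.01700162] [ 0.01637367 -0.00116178 -0.02372299]
```

View pics/w15.png

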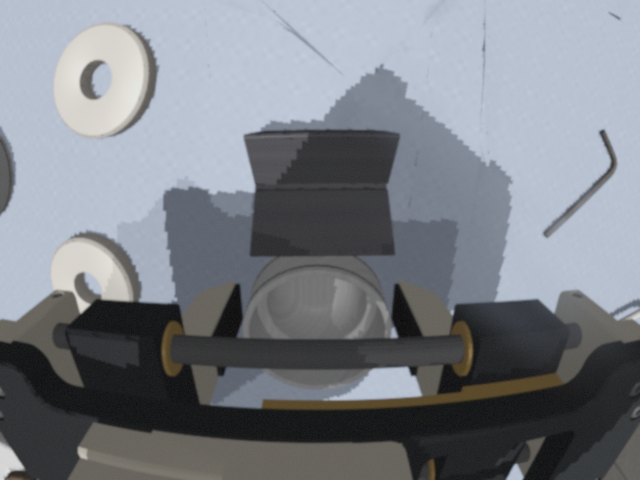

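Request:
{"name": "apply_moves", "arguments": {
  "moves": [
    [-0.35,-0.15,0,0,0.8],
    [0,0,0,0,0],
    [0,0,0,0,0],
    [0,0,0,0,0],
    [0,0,-1,0,0],
    [0,0,-3,0,0],
    [0,0,-3,0,0],
    [0,0,-2.5,0,0],
    [0,0,0,0,0]
  ],
  "newtons": 20
}}

```text
clock: 13.65
tcp_pos: [0.4416, -0.24, 0.1243]
orientation: [179.8, -0.3, 10.8]
contact_force: [0.2, 0.5, -1.7]
width: 0.0628
```

Run:
```python
from h import *
s=st()
m,im,d=grab("wrist","w16"); X=toolpts(m,d,s)
for v in range(228,345,8):
    print(v,[(X[v,u]*1000).round(0).astype(int).tolist() for u in (316,)],end=" ")
plan(.4755,.19,.12,10.8,op=0)
```

```text
13.65 [ 0.4416 -0.24    0.1243] [179.82  -0.29  10.84] F [ 0.21  0.51 -1.69] T [ 0.011 -0.044 -0.039] w 0.0628
228 [[0, -2, 122]] 236 [[33, -2, 0]] 244 [[32, -2, -10]] 252 [[32, -2, -19]] 260 [[31, -2, -26]] 268 [[8, -2, 21]] 276 [[3, -2, 22]] 284 [[-1, -2, 21]] 292 [[-7, -2, 23]] 300 [[-12, -2, 23]] 308 [[-15, -2, 21]] 316 [[-19, -2, 18]] 324 [[-21, -2, 13]] 332 [[-23, -2, 8]] 340 [[30, -1, -79]] D [ 0.0348  0.4295 -0.0025] dyaw -0.05
[[1.28, -4.61, 0.03, 0.01, 0.0], [1.28, -4.61, 0.03, 0.01, 0.0], [1.28, -4.61, 0.03, 0.01, 0.0], [1.28, -4.61, 0.03, 0.01, 0.0], [1.28, -4.61, 0.03, 0.01, 0.0], [1.28, -4.61, 0.03, 0.01, 0.0], [1.28, -4.61, 0.03, 0.01, 0.0], [1.27, -4.61, 0.03, 0.01, 0.0], [1.27, -4.62, 0.03, 0.01, 0.0]]
```

View pics/w16.png

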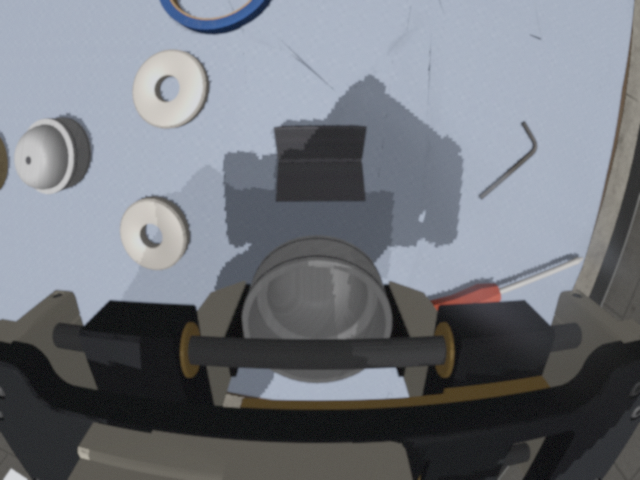

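Run:
```python
from h import *
st(); plan(.395,.22,.12,10.8,op=0)
```

```text
13.7 [ 0.4407 -0.2395  0.1225] [179.9   -0.18  10.85] F [ 0.13 -0.22 -2.17] T [ 0.034 -0.016  0.051] w 0.0635
D [-0.0457  0.4595 -0.0025] dyaw -0.05
[[0.42, -4.6, 0.03, 0.0, 0.0], [0.42, -4.6, 0.03, 0.0, 0.0], [0.42, -4.6, 0.03, 0.0, 0.0], [0.41, -4.6, 0.03, 0.0, 0.0], [0.41, -4.6, 0.03, 0.0, 0.0], [0.41, -4.6, 0.03, 0.0, 0.0], [0.41, -4.6, 0.03, 0.0, 0.0], [0.41, -4.6, 0.03, 0.0, 0.0], [0.41, -4.6, 0.03, 0.0, 0.0], [0.41, -4.6, 0.03, 0.0, 0.0]]
```

Request:
{"name": "apply_moves", "arguments": {
  "moves": [
    [0.2,-2.5,0,0,0],
    [0.4,-4.6,0,0,0],
    [0.4,-4.6,0,0,0],
    [0.4,-4.6,0,0,0],
    [0.4,-4.6,0,0,0],
    [0.4,-4.6,0,0,0],
    [0.4,-4.6,0,0,0],
    [0.4,-4.6,0,0,0],
    [0.4,-4.6,0,0,0],
    [0.4,-4.6,0,0,0],
    [0.2,-2.1,0,0,0],
    [0,0,0,0,0]
  ]
}}

```text
clock: 14.9
tcp_pos: [0.391, 0.2237, 0.1199]
orientation: [-179.9, 0.1, 11.2]
contact_force: [0.4, -0.4, -1.7]
width: 0.0631
```

```bash
cat >> h.py <<'E'
def rimfit(X3,c,z0,z1,rr=.045,rin=0,s=None):
    P=X3.reshape(-1,3); dd=np.hypot(P[:,0]-c[0],P[:,1]-c[1])
    Q=P[(dd<rr)&(dd>rin)&(P[:,2]>z0)&(P[:,2]<z1)]
    f=lambda p: np.hypot(Q[:,0]-p[0],Q[:,1]-p[1])-p[2]
    S=least_squares(f,[*Q[:,:2].mean(0),.0305],loss="soft_l1",f_scale=.001); return S.x.round(4),len(Q),np.median(Q[:,2]).round(4)
E
python3 - <<'E'
from h import *
s=st()
m,im,d=grab("wrist","w17"); W=fcloud(m,d); W[d<=0]=9
print(rimfit(W,(.4755,.2345),.0475,.053,rin=.026))
print(rimfit(W,(.4755,.2345),.046,.054,rin=.026))
s=st()
E
```

```text
14.9 [0.391  0.2237 0.1199] [-1.7993e+02  7.0000e-02  1.1170e+01] F [ 0.42 -0.38 -1.66] T [-0.008  0.     0.001] w 0.0631
(array([0.4762, 0.2338, 0.0303]), 1587, np.float64(0.0501))
(array([0.4762, 0.2339, 0.0302]), 1672, np.float64(0.0501))
14.95 [0.3913 0.2213 0.1197] [1.7999e+02 1.1000e-01 1.1040e+01] F [-0.13 -1.37 -1.68] T [-0.086 -0.035 -0.045] w 0.063
```

View pics/w17.png

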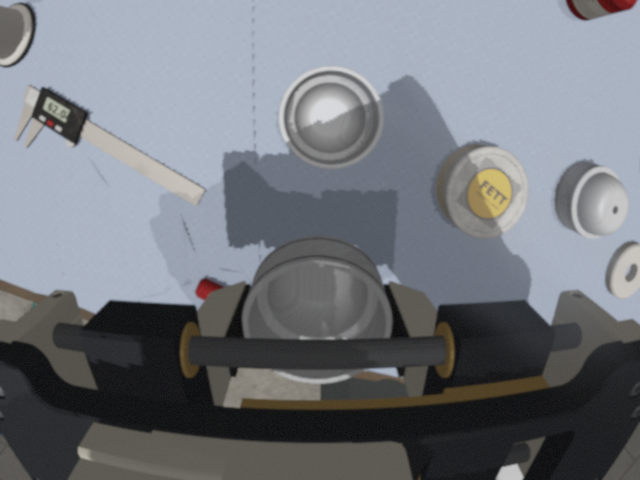

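Run:
```python
from h import *
s=st()
m,im,d=grab("wrist","w18"); W=fcloud(m,d); W[d<=0]=9
print(rimfit(W,(.4755,.2345),.0475,.053,rin=.026))
X=toolpts(m,d,s); 
Q=X[(d>0)&(np.hypot(X[...,0],X[...,1])<.036)&(X[...,2]<-.012)&(X[...,2]>-.03)]; print(Q.min(0),Q.max(0))
Q2=Q[(Q[:,0]>.005)]; 
f=lambda p: np.hypot(Q2[:,0]-p[0],Q2[:,1]-p[1])-.032
S=least_squares(f,[0,0],loss="cauchy",f_scale=.0008); print("cap centre in tool",S.x.round(4),len(Q2))
for lo in range(-30,26,5):
    k=(d>0)&(np.hypot(X[...,0],X[...,1])<.036)&(X[...,0]>.01)&(X[...,2]*1000>=lo)&(X[...,2]*1000<lo+5); q=X[k]
    if len(q)>30:
        S=least_squares(lambda p: np.hypot(q[:,0]-p[0],q[:,1]-p[1])-.032,[0,0],loss="cauchy",f_scale=.0008); print(lo,S.x.round(4),len(q))
```

```text
14.95 [0.3913 0.2213 0.1197] [1.7999e+02 1.1000e-01 1.1040e+01] F [-0.13 -1.37 -1.68] T [-0.086 -0.035 -0.045] w 0.063
(array([0.4762, 0.2338, 0.0303]), 1633, np.float64(0.0501))
[-0.03230564 -0.03482703 -0.02998998] [ 0.03286706  0.03451334 -0.01200093]
cap centre in tool [-0.0003 -0.0012] 3513
-30 [-0.0016 -0.0013] 1332
-25 [-0.0002 -0.0012] 727
-20 [ 0.0001 -0.0013] 614
-15 [ 0.0004 -0.0012] 555
-10 [ 0.0006 -0.0012] 516
-5 [ 0.0009 -0.0012] 465
0 [ 0.001  -0.0012] 69
```

Run:
```python
from h import *
plan(.476,.2333,.1197,11,op=0)
```

```text
D [ 0.0845  0.0136 -0.0001] dyaw 0.09
[[4.28, 0.13, 0.0, -0.04, 0.0], [4.28, 0.14, 0.0, -0.04, 0.0]]
```

Request:
{"name": "apply_moves", "arguments": {
  "moves": [
    [2.9,0.1,0,0,0],
    [2.9,0.1,0,0,0],
    [2.76,0.07,0,0,0],
    [0,0,0,0,0],
    [0,0,2,0,0],
    [0,0,1.5,0,0],
    [0,0,0,0,0],
    [0,0,0,0,0]
  ]
}}

```text
clock: 15.8
tcp_pos: [0.4765, 0.2323, 0.0856]
orientation: [180.0, 0.1, 10.8]
contact_force: [0.9, 0.1, -1.3]
width: 0.0632
```

Run:
```python
from h import *
s=st()
m,im2,d=grab("side","s19"); m2,im3,d2=grab("scene","c19")
a=cv2.resize(im2[240:380,260:410,::-1],None,fx=2.6,fy=2.6); b=cv2.resize(im3[290:430,160:310,::-1],None,fx=2.6,fy=2.6)
cv2.imwrite("pics/c19c.png",np.hstack([a,b]))
plan(.476,.2333,.06,11,op=0,n=1)
```

```text
15.8 [0.4765 0.2323 0.0856] [1.7995e+02 8.0000e-02 1.0770e+01] F [ 0.9   0.05 -1.35] T [ 0.029  0.001 -0.009] w 0.0632
D [-0.0013  0.0001 -0.0264] dyaw 0.21
[[-0.12, -0.03, 2.64, -0.21, 0.0]]
```

View pics/c19c.png

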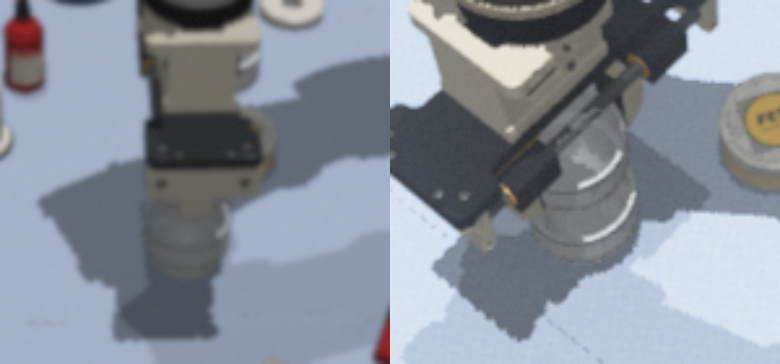

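Request:
{"name": "apply_moves", "arguments": {
  "moves": [
    [-0.1,0,1.0,0,0],
    [0,0,1.0,0,0],
    [0,0,0.5,0,0],
    [0,0,0.3,0,0],
    [0,0,0,0,0]
  ]
}}

```text
clock: 16.4
tcp_pos: [0.4757, 0.2332, 0.0571]
orientation: [180.0, 0.1, 10.8]
contact_force: [0.4, -0.7, -1.5]
width: 0.0635
```

Run:
```python
from h import *
s=st()
```

```text
16.4 [0.4757 0.2332 0.0571] [1.7998e+02 6.0000e-02 1.0840e+01] F [ 0.44 -0.67 -1.5 ] T [-0.013  0.017  0.028] w 0.0635
```

Request:
{"name": "apply_moves", "arguments": {
  "moves": [
    [0,0,0.15,0,0],
    [0,0,0.1,0,0],
    [0,0,0.1,0,0],
    [0,0,0,0,0]
  ]
}}

```text
clock: 16.8
tcp_pos: [0.476, 0.2335, 0.0544]
orientation: [-180.0, -0.0, 10.8]
contact_force: [-1.2, 0.5, 1.2]
width: 0.0634
```

Run:
```python
from h import *
s=st()
```

```text
16.8 [0.476  0.2335 0.0544] [-179.99   -0.     10.84] F [-1.23  0.52  1.23] T [0.006 0.374 0.012] w 0.0634
```

Request:
{"name": "apply_moves", "arguments": {
  "moves": [
    [0,0,0.05,0,0],
    [0,0,0.05,0,0],
    [0,0,0,0,0]
  ],
  "newtons": 3
}}

```text
clock: 17.1
tcp_pos: [0.4765, 0.2334, 0.0534]
orientation: [-180.0, -0.0, 10.8]
contact_force: [0.9, -0.5, 2.0]
width: 0.0634
```

Request:
{"name": "apply_moves", "arguments": {
  "moves": [
    [0,0,0,0,0.85],
    [0,0,0,0,0.85],
    [0,0,0,0,0.85],
    [0,0,0,0,0.85]
  ]
}}

```text
clock: 17.5
tcp_pos: [0.476, 0.2333, 0.0532]
orientation: [180.0, 0.0, 10.8]
contact_force: [-0.3, 0.4, -1.0]
width: 0.0776
```

Run:
```python
from h import *
s=st()
```

```text
17.5 [0.476  0.2333 0.0532] [1.800e+02 1.000e-02 1.083e+01] F [-0.26  0.41 -0.98] T [ 0.035  0.014 -0.008] w 0.0776
```

Request:
{"name": "apply_moves", "arguments": {
  "moves": [
    [0,0,-1,0,0.85],
    [0,0,-3,0,0.85],
    [0,0,-4,0,0.85],
    [-3,0,-0.5,0,0.85],
    [-3,0,0,0,0.85],
    [-2.5,0,0,0,0.85],
    [0,0,0,0,0.85]
  ]
}}

```text
clock: 18.2
tcp_pos: [0.3894, 0.2166, 0.1388]
orientation: [180.0, 0.1, 10.9]
contact_force: [1.0, 1.3, 0.5]
width: 0.0782
```

Run:
```python
from h import *
s=st()
m,im,d=grab("wrist","w20"); W=fcloud(m,d); W[d<=0]=9
print(rimfit(W,(.476,.2335),.074,.082,rin=.026),rimfit(W,(.476,.2335),.06,.09,rin=.026))
P=W.reshape(-1,3); q=P[np.hypot(P[:,0]-.476,P[:,1]-.2335)<.04]; print(q[:,2].max(), np.percentile(q[q[:,2]>.07][:,2],[5,50,95]))
plan(.469,-.004,.12,10.8,op=.85)
```

```text
18.2 [0.3894 0.2166 0.1388] [1.7997e+02 8.0000e-02 1.0930e+01] F [1.02 1.27 0.46] T [0.048 0.001 0.006] w 0.0782
(array([0.4771, 0.2348, 0.0302]), 1890, np.float64(0.078)) (array([0.477 , 0.2348, 0.0297]), 2709, np.float64(0.0774))
0.08075039024953712 [0.07157144 0.07783466 0.07917588]
D [ 0.0775 -0.2212 -0.019 ] dyaw -0.1
[[0.69, 4.64, 0.38, 0.02, 0.85], [0.69, 4.64, 0.38, 0.02, 0.85], [0.69, 4.64, 0.38, 0.02, 0.85], [0.69, 4.64, 0.38, 0.02, 0.85], [0.69, 4.64, 0.38, 0.02, 0.85]]
```

View pics/w20.png

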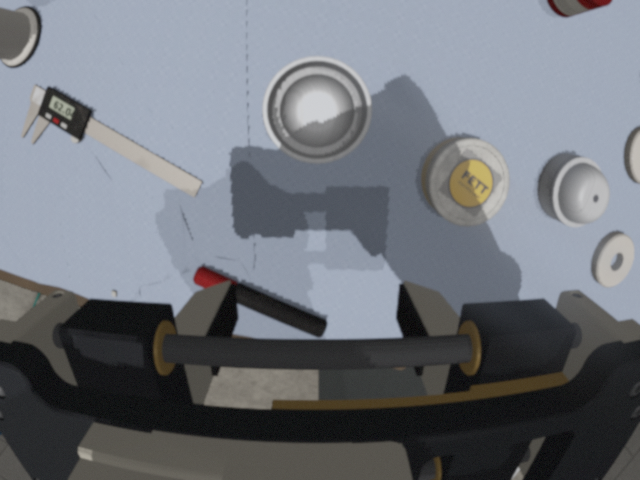

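Request:
{"name": "apply_moves", "arguments": {
  "moves": [
    [0.4,2.5,0,0,0.85],
    [0.7,4.6,0.4,0,0.85],
    [0.7,4.6,0.5,0,0.85],
    [0.7,4.6,0.5,0,0.85],
    [0.7,4.6,0.5,0,0.85],
    [0.3,2.3,0,0,0.85],
    [0,0,0,0,0.85],
    [0,0,0,0,0.85]
  ]
}}

```text
clock: 19.05
tcp_pos: [0.4714, -0.0043, 0.1194]
orientation: [-180.0, -0.0, 10.7]
contact_force: [-0.9, 0.5, -0.3]
width: 0.0781
```

Run:
```python
from h import *
s=st()
m,im,d=grab("wrist","w21"); X=toolpts(m,d,s); 
k=(d>0)&(X[...,2]>.055)&(X[...,2]<.115)&(np.hypot(X[...,0],X[...,1])<.06); q=X[k]; print(len(q),q.min(0),q.max(0))
z=s["tcp_pos"][2]
sk=q[(z-q[:,2]>.004)&(z-q[:,2]<.026)]; S=least_squares(lambda p: np.hypot(sk[:,0]-p[0],sk[:,1]-p[1])-.032,[0,0],loss="cauchy",f_scale=.0008); print("skirt centre in tool",S.x.round(4),len(sk))
```

```text
19.05 [ 0.4714 -0.0043  0.1194] [-1.800e+02 -4.000e-02  1.073e+01] F [-0.93  0.53 -0.3 ] T [ 0.028  0.009 -0.006] w 0.0781
6404 [-0.03396013 -0.0327638   0.06702356] [0.03066023 0.0311223  0.11499236]
skirt centre in tool [-0.0019 -0.0008] 419
```

View pics/w21.png

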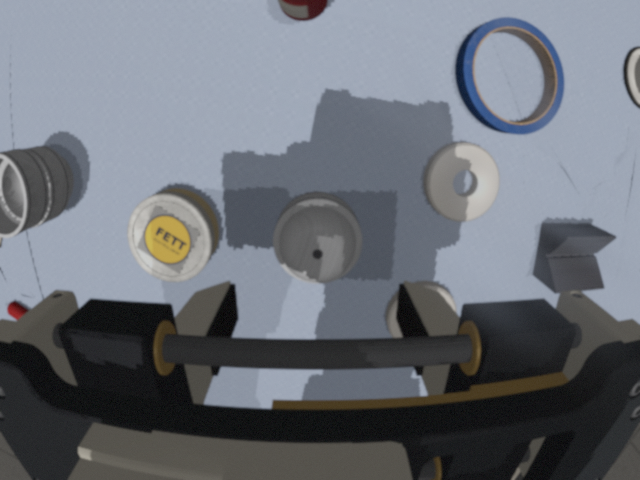

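Request:
{"name": "apply_moves", "arguments": {
  "moves": [
    [-0.1,0,3.5,0,0.85],
    [-0.1,0,3.5,0,0.85],
    [0,0,2.5,0,0.85],
    [0,0,1.3,0,0.85],
    [0,0,0.5,0,0.85],
    [0,0,0,0,0.85]
  ]
}}

```text
clock: 19.7
tcp_pos: [0.4685, -0.0033, 0.006]
orientation: [-180.0, 0.0, 10.9]
contact_force: [-1.0, 0.2, 0.3]
width: 0.0783
```

Request:
{"name": "apply_moves", "arguments": {
  "moves": [
    [0,0,0,0,0],
    [0,0,0,0,0],
    [0,0,0,0,0],
    [0,0,0,0,0]
  ],
  "newtons": 10
}}

```text
clock: 20.1
tcp_pos: [0.4692, -0.0042, 0.007]
orientation: [180.0, -0.1, 10.8]
contact_force: [-0.4, 0.1, 7.7]
width: 0.0631
```

Run:
```python
from h import *
s=st()
```

```text
20.1 [ 0.4692 -0.0042  0.007 ] [ 1.7999e+02 -1.0000e-01  1.0830e+01] F [-0.37  0.13  7.66] T [ 0.142  0.189 -0.012] w 0.0631
```

Run:
```python
from h import *
plan(.4547,-.2387,.12,10.8,op=0,frm=[.4688,-.0035,.12,10.8])
```

```text
D [-0.0141 -0.2352  0.    ] dyaw 0.0
[[-1.16, 4.57, -0.0, -0.0, 0.0], [-1.16, 4.57, -0.0, -0.0, 0.0], [-1.16, 4.57, -0.0, -0.0, 0.0], [-1.16, 4.57, -0.0, -0.0, 0.0], [-1.16, 4.57, -0.0, -0.0, 0.0]]
```

Request:
{"name": "apply_moves", "arguments": {
  "moves": [
    [0,0,-1,0,0],
    [0,0,-3.5,0,0],
    [0,0,-4,0,0],
    [0,0,-2.8,0,0],
    [0,0,0,0,0]
  ]
}}

```text
clock: 20.6
tcp_pos: [0.4708, -0.0042, 0.1233]
orientation: [180.0, -0.4, 10.8]
contact_force: [0.5, -0.8, -1.3]
width: 0.0634
```

Request:
{"name": "apply_moves", "arguments": {
  "moves": [
    [-0.6,2.4,0,0,0],
    [-1.2,4.5,0,0,0],
    [-1.2,4.5,0,0,0],
    [-1.2,4.5,0,0,0],
    [-1.2,4.5,0,0,0],
    [-0.5,2.4,0,0,0],
    [0,0,0,0,0],
    [0,0,0,0,0]
  ]
}}

```text
clock: 21.4
tcp_pos: [0.4526, -0.2392, 0.1186]
orientation: [-179.9, 0.1, 10.8]
contact_force: [-0.0, 0.8, -0.9]
width: 0.0637
```

Run:
```python
from h import *
s=st(); plan(.4547,-.2387,.055,10.8,op=0)
m,im,d=grab("wrist","w22"); X=toolpts(m,d,s)
for v in range(200,345,8):
    print(v,[(X[v,u]*1000).round(0).astype(int).tolist() for u in (316,)],end=" ")
```

```text
21.4 [ 0.4526 -0.2392  0.1186] [-1.7994e+02  7.0000e-02  1.0750e+01] F [-0.04  0.82 -0.9 ] T [ 0.079  0.049 -0.01 ] w 0.0637
D [ 0.0021  0.0005 -0.0636] dyaw 0.05
[[0.11, -0.01, 3.18, -0.02, 0.0], [0.11, -0.01, 3.18, -0.02, 0.0]]
200 [[30, -2, 85]] 208 [[26, -2, 81]] 216 [[22, -2, 75]] 224 [[4, -2, 118]] 232 [[-2, -2, 117]] 240 [[32, -2, -4]] 248 [[33, -2, -17]] 256 [[31, -2, -21]] 264 [[28, -2, -22]] 272 [[27, -2, -26]] 280 [[26, -2, -33]] 288 [[24, -2, -35]] 296 [[23, -2, -39]] 304 [[21, -2, -42]] 312 [[18, -2, -42]] 320 [[15, -2, -43]] 328 [[12, -2, -43]] 336 [[8, -2, -43]] 344 [[30, -1, -79]]
```

View pics/w22.png

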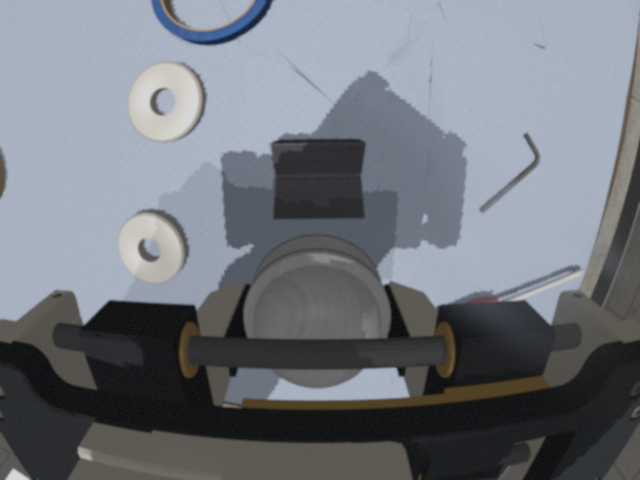

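Request:
{"name": "apply_moves", "arguments": {
  "moves": [
    [0.1,0,2.5,0,0],
    [0.1,0,2.5,0,0],
    [0,0,1.3,0,0],
    [0,0,0,0,0]
  ]
}}

```text
clock: 21.85
tcp_pos: [0.4543, -0.2365, 0.0545]
orientation: [-179.8, 0.2, 11.0]
contact_force: [0.0, -0.2, -2.2]
width: 0.0637
```

Request:
{"name": "apply_moves", "arguments": {
  "moves": [
    [0,0,0.3,0,0],
    [0,0,0.3,0,0],
    [0,0,0.3,0,0],
    [0,0,0.3,0,0],
    [0,0,0,0,0]
  ],
  "newtons": 4
}}

```text
clock: 22.35
tcp_pos: [0.4548, -0.239, 0.0441]
orientation: [-180.0, 0.0, 10.8]
contact_force: [-1.9, 0.7, 1.4]
width: 0.0636
```

Run:
```python
from h import *
s=st()
m,im,d=grab("wrist","w23"); X=toolpts(m,d,s)
for v in range(200,345,8):
    print(v,[(X[v,u]*1000).round(0).astype(int).tolist() for u in (316,)],end=" ")
```

```text
22.35 [ 0.4548 -0.239   0.0441] [-1.7999e+02  4.0000e-02  1.0810e+01] F [-1.94  0.66  1.39] T [0.016 0.643 0.05 ] w 0.0636
200 [[44, -2, 25]] 208 [[40, -2, 23]] 216 [[37, -2, 19]] 224 [[33, -2, 17]] 232 [[31, -2, 12]] 240 [[33, -2, -6]] 248 [[32, -2, -14]] 256 [[30, -2, -19]] 264 [[29, -2, -24]] 272 [[27, -2, -28]] 280 [[24, -2, -28]] 288 [[22, -2, -31]] 296 [[21, -2, -36]] 304 [[19, -2, -38]] 312 [[17, -2, -42]] 320 [[15, -2, -43]] 328 [[13, -2, -45]] 336 [[10, -2, -46]] 344 [[31, -1, -81]]
```

View pics/w23.png

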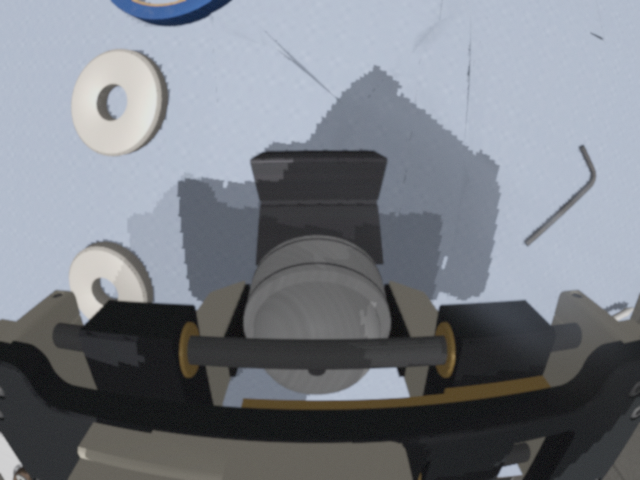

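Request:
{"name": "apply_moves", "arguments": {
  "moves": [
    [0,0,0.3,0,0],
    [0,0,0.3,0,0],
    [0,0,0.3,0,0],
    [0,0,0,0,0]
  ]
}}

```text
clock: 22.8
tcp_pos: [0.4554, -0.239, 0.0347]
orientation: [-180.0, 0.0, 10.8]
contact_force: [-0.7, -0.6, -1.4]
width: 0.0635
```

Run:
```python
from h import *
s=st()
m,im,d=grab("wrist","w24"); X=toolpts(m,d,s)
for v in range(200,345,8):
    print(v,[(X[v,u]*1000).round(0).astype(int).tolist() for u in (316,)],end=" ")
```

```text
22.8 [ 0.4554 -0.239   0.0347] [-1.7999e+02  2.0000e-02  1.0830e+01] F [-0.69 -0.65 -1.42] T [-0.07   0.35   0.054] w 0.0635
200 [[47, -2, 10]] 208 [[41, -2, 18]] 216 [[39, -2, 13]] 224 [[36, -2, 9]] 232 [[32, -2, 7]] 240 [[30, -2, 3]] 248 [[26, -2, 2]] 256 [[30, -2, -19]] 264 [[28, -2, -21]] 272 [[26, -2, -24]] 280 [[23, -2, -26]] 288 [[21, -2, -30]] 296 [[20, -2, -33]] 304 [[17, -2, -35]] 312 [[15, -2, -37]] 320 [[12, -2, -37]] 328 [[9, -2, -39]] 336 [[7, -2, -42]] 344 [[31, -1, -81]]
```

View pics/w24.png

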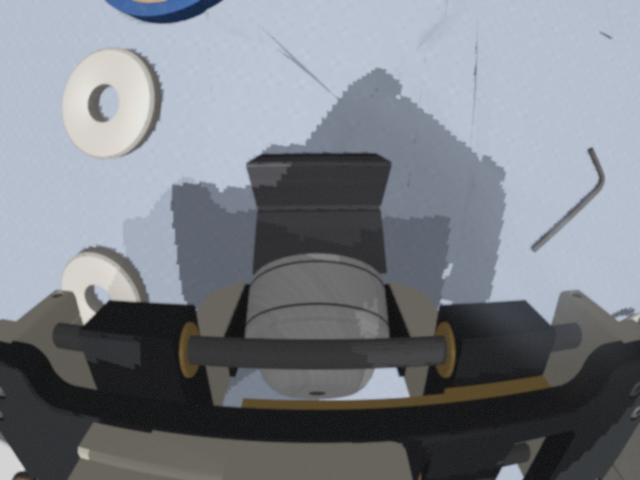

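Request:
{"name": "apply_moves", "arguments": {
  "moves": [
    [0,0,0.3,0,0],
    [0,0,0.3,0,0],
    [0,0,0,0,0]
  ]
}}

```text
clock: 23.15
tcp_pos: [0.4558, -0.2388, 0.0289]
orientation: [180.0, -0.0, 10.8]
contact_force: [0.5, -0.5, -2.3]
width: 0.0635
```

Run:
```python
from h import *
s=st()
m,im,d=grab("wrist","w25"); X=toolpts(m,d,s)
for v in range(200,345,8):
    print(v,[(X[v,u]*1000).round(0).astype(int).tolist() for u in (316,)],end=" ")
```

```text
23.15 [ 0.4558 -0.2388  0.0289] [ 1.800e+02 -2.000e-02  1.085e+01] F [ 0.54 -0.48 -2.29] T [0.09  0.003 0.031] w 0.0635
200 [[48, -2, 3]] 208 [[43, -2, 9]] 216 [[40, -2, 8]] 224 [[37, -2, 5]] 232 [[34, -2, 3]] 240 [[31, -2, -1]] 248 [[28, -2, -3]] 256 [[25, -2, -6]] 264 [[23, -2, -9]] 272 [[20, -2, -12]] 280 [[24, -2, -28]] 288 [[22, -2, -30]] 296 [[19, -2, -32]] 304 [[17, -2, -35]] 312 [[14, -2, -35]] 320 [[11, -2, -37]] 328 [[9, -2, -39]] 336 [[7, -2, -42]] 344 [[30, -1, -80]]
```

View pics/w25.png

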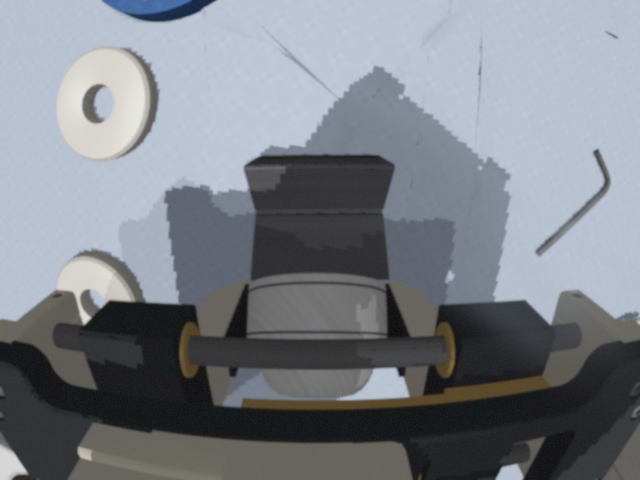

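Request:
{"name": "apply_moves", "arguments": {
  "moves": [
    [-0.3,0,0.1,0,0],
    [-0.4,0,0.1,0,0],
    [-0.4,0,0.1,0,0],
    [-0.4,0,0,0,0],
    [0,0,0,0,0]
  ]
}}

```text
clock: 23.7
tcp_pos: [0.4397, -0.242, 0.0262]
orientation: [-180.0, 0.0, 10.8]
contact_force: [-0.1, 0.8, -2.1]
width: 0.0634
```

Run:
```python
from h import *
s=st()
m,im,d=grab("wrist","w26"); X=toolpts(m,d,s)
for v in range(230,345,8):
    print(v,[(X[v,u]*1000).round(0).astype(int).tolist() for u in (316,)],end=" ")
m,im2,d=grab("side","s26"); 
cv2.imwrite("pics/s26c.png",cv2.resize(im2[130:290,270:470,::-1],None,fx=3,fy=3))
```

```text
23.7 [ 0.4397 -0.242   0.0262] [-1.7999e+02  4.0000e-02  1.0790e+01] F [-0.05  0.79 -2.11] T [ 0.036 -0.009  0.01 ] w 0.0634
230 [[39, -2, -11]] 238 [[36, -2, -13]] 246 [[34, -2, -16]] 254 [[84, -1, -158]] 262 [[10, -2, 26]] 270 [[5, -2, 25]] 278 [[25, -2, -28]] 286 [[22, -2, -29]] 294 [[20, -2, -32]] 302 [[17, -2, -34]] 310 [[15, -2, -35]] 318 [[13, -2, -37]] 326 [[10, -2, -39]] 334 [[8, -2, -41]] 342 [[31, -1, -80]]
```

View pics/s26c.png

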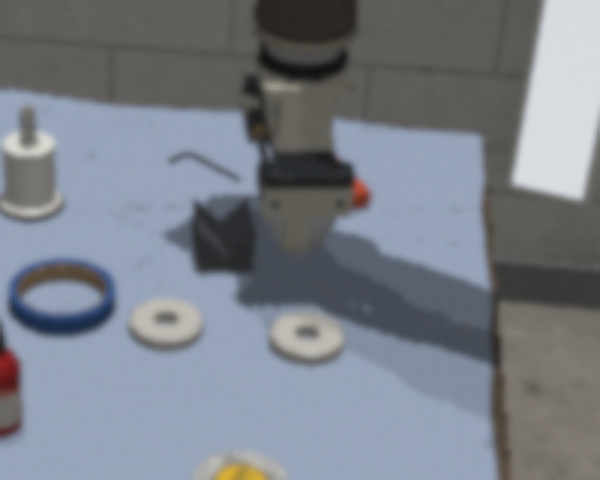

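Request:
{"name": "apply_moves", "arguments": {
  "moves": [
    [0,0,0.2,0,0],
    [0,0,0.2,0,0],
    [-0.3,0,0.1,0,0],
    [-0.4,0,0,0,0],
    [-0.4,0,0,0,0],
    [-0.4,0,0,0,0],
    [0,0,0,0,0]
  ]
}}

```text
clock: 24.5
tcp_pos: [0.4243, -0.2446, 0.0209]
orientation: [-179.9, 0.1, 10.8]
contact_force: [-1.3, -2.9, 2.3]
width: 0.0633
```

Run:
```python
from h import *
s=st()
m,im,d=grab("wrist","w27"); X=toolpts(m,d,s)
for v in range(230,345,8):
    print(v,[(X[v,u]*1000).round(0).astype(int).tolist() for u in (316,)],end=" ")
```

```text
24.5 [ 0.4243 -0.2446  0.0209] [-1.7995e+02  1.1000e-01  1.0780e+01] F [-1.27 -2.91  2.26] T [-0.488  0.362 -0.023] w 0.0633
230 [[29, -2, 20]] 238 [[25, -2, 20]] 246 [[21, -2, 20]] 254 [[17, -2, 19]] 262 [[12, -2, 20]] 270 [[8, -2, 20]] 278 [[4, -2, 18]] 286 [[0, -2, 17]] 294 [[-4, -2, 16]] 302 [[-8, -2, 15]] 310 [[19, -1, -42]] 318 [[16, -1, -43]] 326 [[12, -2, -43]] 334 [[9, -2, -43]] 342 [[31, -1, -80]]
```

View pics/w27.png

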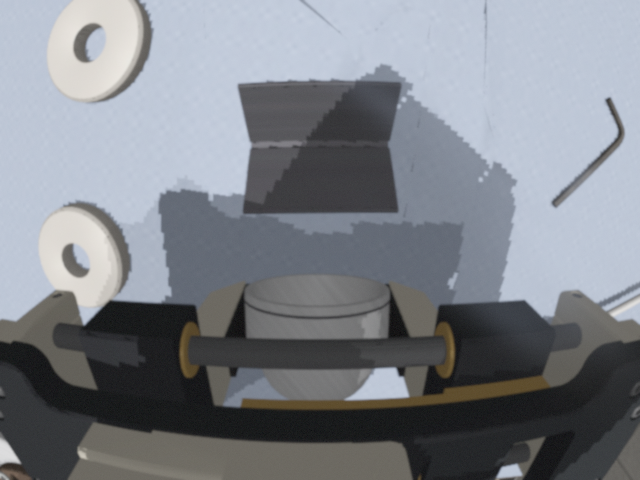

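Request:
{"name": "apply_moves", "arguments": {
  "moves": [
    [0,0,0,0,0.74],
    [0,0,0,0,0.76],
    [0,0,0,0,0.76],
    [0.7,0,-0.4,0,0.76],
    [0.7,0,0,0,0.76],
    [0.65,0,0,0,0.76],
    [0,0,0,0,0.76]
  ]
}}

```text
clock: 25.25
tcp_pos: [0.4478, -0.2403, 0.0253]
orientation: [180.0, -0.1, 10.9]
contact_force: [-0.4, 0.8, 0.4]
width: 0.0698
```

Run:
```python
from h import *
s=st()
m,im,d=grab("wrist","w28"); X=toolpts(m,d,s)
for v in range(254,345,6):
    print(v,[(X[v,u]*1000).round(0).astype(int).tolist() for u in (316,)],end=" ")
```

```text
25.25 [ 0.4478 -0.2403  0.0253] [ 1.7998e+02 -7.0000e-02  1.0910e+01] F [-0.41  0.81  0.41] T [-0.008  0.029 -0.027] w 0.0698
254 [[29, -2, -13]] 260 [[28, -2, -16]] 266 [[8, -2, 24]] 272 [[5, -2, 24]] 278 [[1, -2, 25]] 284 [[-2, -2, 24]] 290 [[-6, -2, 25]] 296 [[-10, -2, 24]] 302 [[-14, -2, 24]] 308 [[-18, -2, 25]] 314 [[-22, -2, 25]] 320 [[-26, -2, 25]] 326 [[-30, -2, 25]] 332 [[-34, -2, 26]] 338 [[-37, -2, 24]] 344 [[31, -1, -81]]
```

View pics/w28.png

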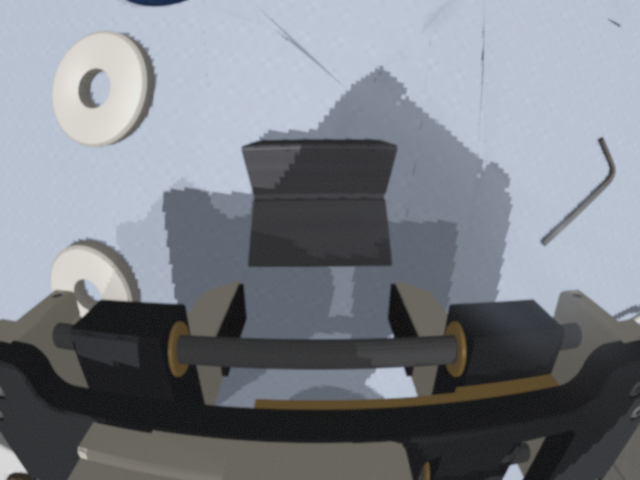

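Run:
```python
from h import *
m2,im3,d2=grab("scene","c29"); m,im2,d=grab("side","s29")
a=cv2.resize(im2[130:270,290:440,::-1],None,fx=2.6,fy=2.6); b=cv2.resize(im3[150:290,380:530,::-1],None,fx=2.6,fy=2.6)
cv2.imwrite("pics/c29c.png",np.hstack([a,b]))
for mm,dd,n in ((m2,d2,"scene"),(m,d,"side")):
    W=cloud(mm,dd); P=W[dd>0]; q=P[(abs(P[:,0]-.40)<.055)&(abs(P[:,1]+.25)<.05)&(P[:,2]>.008)&(P[:,2]<.09)]; print(n,len(q),q.min(0),q.max(0),q.mean(0)) if len(q) else 0
```

```text
scene 609 [ 0.345019   -0.29996308  0.01192181] [ 0.45101456 -0.20087723  0.07382112] [ 0.36490889 -0.264374    0.04069753]
side 305 [ 0.34524031 -0.29971417  0.00978471] [ 0.4503205  -0.20004639  0.06642529] [ 0.36552762 -0.24914843  0.04005998]
```

View pics/c29c.png

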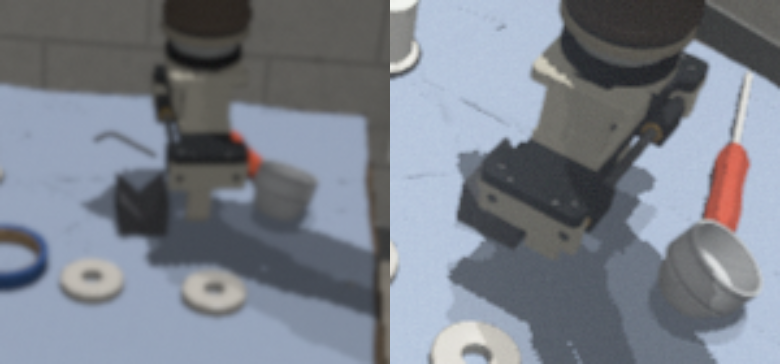

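Run:
```python
from h import *
st()
for i in range(2):
    m2,im3,d2=grab("scene",f"c30{i}")
    W=cloud(m2,d2); k=(d2>0)&(W[...,0]>.28)&(W[...,0]<.42)&(abs(W[...,1]+.25)<.06)&(W[...,2]>.008)&(W[...,2]<.09); q=W[k]
    q=q[(q[:,1]>-.31)]; print(len(q),np.percentile(q,[1,50,99],axis=0).round(3).tolist())
b=cv2.resize(im3[170:290,400:530,::-1],None,fx=5,fy=5); cv2.imwrite("pics/c30c.png",b)
st()
```

```text
25.4 [ 0.4459 -0.2406  0.0251] [-1.7999e+02  3.0000e-02  1.0840e+01] F [-1.06 -0.09  0.42] T [ 0.021 -0.005 -0.029] w 0.0698
1137 [[0.326, -0.295, 0.01], [0.358, -0.263, 0.035], [0.387, -0.23, 0.056]]
1095 [[0.331, -0.285, 0.009], [0.364, -0.263, 0.034], [0.393, -0.222, 0.053]]
25.5 [ 0.4457 -0.2408  0.0251] [-1.7999e+02  3.0000e-02  1.0820e+01] F [ 0.25 -0.47  0.35] T [ 0.008  0.04  -0.035] w 0.0699
```

View pics/c30c.png

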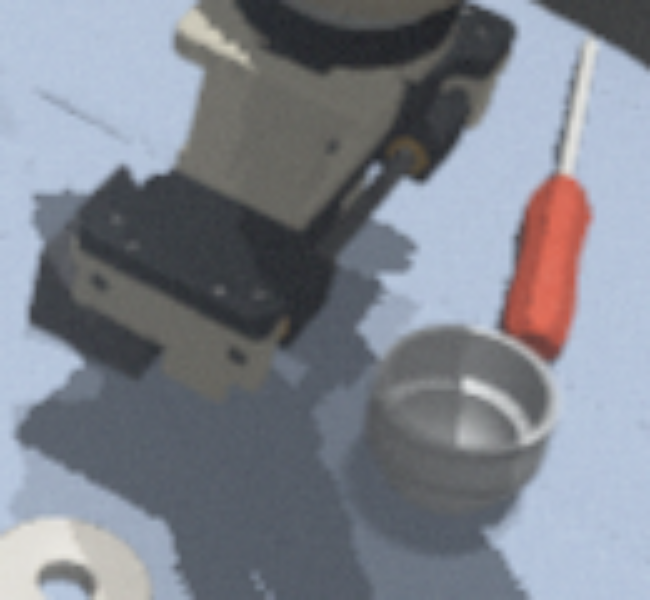

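Run:
```python
from h import *
plan(.36,-.258,.14,80,op=.9,frm=[.4458,-.2408,.13,10.8])
```

```text
D [-0.0858 -0.0172  0.01  ] dyaw 69.2
[[-0.97, 0.01, -0.11, -7.69, 0.9], [-0.96, -0.12, -0.11, -7.69, 0.9], [-0.94, -0.25, -0.11, -7.69, 0.9], [-0.9, -0.37, -0.11, -7.69, 0.9], [-0.84, -0.49, -0.11, -7.69, 0.9], [-0.77, -0.6, -0.11, -7.69, 0.9], [-0.68, -0.69, -0.11, -7.69, 0.9], [-0.58, -0.78, -0.11, -7.69, 0.9], [-0.47, -0.85, -0.11, -7.69, 0.9]]
```

Request:
{"name": "apply_moves", "arguments": {
  "moves": [
    [0,0,-2,0,0.76],
    [0,0,-4,0,0.76],
    [0,0,-4,0,0.9],
    [0,0,-0.5,0,0.9]
  ]
}}

```text
clock: 25.9
tcp_pos: [0.4482, -0.242, 0.1344]
orientation: [179.8, -0.3, 10.8]
contact_force: [0.3, 0.0, -0.8]
width: 0.0806
```

Request:
{"name": "apply_moves", "arguments": {
  "moves": [
    [-1.0,0,-0.1,-7.7,0.9],
    [-1.0,-0.1,-0.1,-7.7,0.9],
    [-0.9,-0.3,-0.1,-7.7,0.9],
    [-0.9,-0.4,-0.1,-7.7,0.9],
    [-0.8,-0.5,-0.1,-7.7,0.9],
    [-0.8,-0.6,-0.1,-7.7,0.9],
    [-0.7,-0.7,-0.1,-7.7,0.9],
    [-0.6,-0.8,-0.1,-7.7,0.9],
    [-0.5,-0.8,0,-7.6,0.9],
    [0,0,0,0,0.9],
    [0,0,0,0,0.9]
  ]
}}

```text
clock: 27.0
tcp_pos: [0.3596, -0.258, 0.138]
orientation: [-180.0, -0.0, 79.8]
contact_force: [0.6, 0.2, 0.8]
width: 0.0826
```

Run:
```python
from h import *
s=st()
m,im,d=grab("wrist","w31"); W=fcloud(m,d); W[d<=0]=9
print(rimfit(W,(.362,-.257),.046,.054,rin=.02), rimfit(W,(.362,-.257),.035,.06,rin=.02))
P=W.reshape(-1,3); q=P[(np.hypot(P[:,0]-.362,P[:,1]+.257)<.05)&(P[:,2]>.03)]; print(np.percentile(q,[1,50,99],axis=0).round(4).tolist())
```

```text
27.0 [ 0.3596 -0.258   0.138 ] [-1.7999e+02 -1.0000e-02  7.9760e+01] F [0.6  0.22 0.77] T [-0.003 -0.067  0.002] w 0.0826
(array([ 0.3604, -0.2557,  0.0303]), 1392, np.float64(0.0499)) (array([ 0.3604, -0.2552,  0.0302]), 2132, np.float64(0.0491))
[[0.3159, -0.2863, 0.0377], [0.3657, -0.2329, 0.2387], [0.4091, -0.222, 0.2565]]
```

View pics/w31.png

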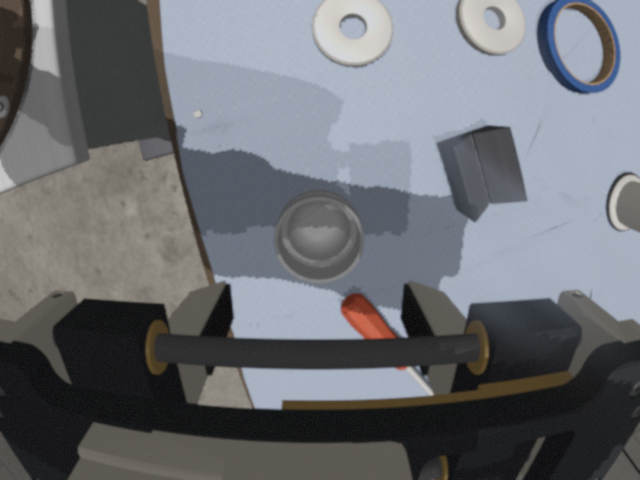

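Request:
{"name": "apply_moves", "arguments": {
  "moves": [
    [0.2,0.1,3,0,0.9],
    [0,0,3.5,0,0.9],
    [0,0,3,0,0.9],
    [0,0,1.3,0,0.9],
    [0,0,0.5,0,0.9],
    [0,0,0,0,0.9]
  ]
}}

```text
clock: 27.65
tcp_pos: [0.3613, -0.2559, 0.0248]
orientation: [-180.0, -0.0, 80.0]
contact_force: [-0.1, 0.1, -0.0]
width: 0.0827
```

Request:
{"name": "apply_moves", "arguments": {
  "moves": [
    [0,0,0,0,0],
    [0,0,0,0,0],
    [0,0,0,0,0],
    [0,0,0,0,0],
    [0,0,0,0,0]
  ],
  "newtons": 15
}}

```text
clock: 28.15
tcp_pos: [0.3615, -0.2566, 0.026]
orientation: [179.9, 0.0, 80.0]
contact_force: [-1.5, 1.1, 7.1]
width: 0.0638
```

Run:
```python
from h import *
s=st()
```

```text
28.15 [ 0.3615 -0.2566  0.026 ] [1.7993e+02 3.0000e-02 8.0010e+01] F [-1.5   1.11  7.13] T [0.181 0.163 0.012] w 0.0638
```

Run:
```python
from h import *
plan(.462,.151,.16,80,op=0,frm=[.3613,-.256,.16,80])
```

```text
D [0.1007 0.407  0.    ] dyaw 0.0
[[4.65, 0.32, -0.0, -0.0, 0.0], [4.65, 0.32, -0.0, -0.0, 0.0], [4.65, 0.32, -0.0, -0.0, 0.0], [4.65, 0.32, -0.0, -0.0, 0.0], [4.65, 0.32, -0.0, -0.0, 0.0], [4.65, 0.32, -0.0, -0.0, 0.0], [4.65, 0.32, -0.0, -0.0, 0.0], [4.65, 0.32, -0.0, -0.0, 0.0], [4.65, 0.32, -0.0, -0.0, 0.0]]
```

Request:
{"name": "apply_moves", "arguments": {
  "moves": [
    [0,0,-1,0,0],
    [0,0,-3,0,0],
    [0,0,-4,0,0],
    [0,0,-4,0,0],
    [0,0,-1.5,0,0],
    [0,0,0,0,0]
  ]
}}

```text
clock: 28.75
tcp_pos: [0.3622, -0.2569, 0.163]
orientation: [179.7, 0.1, 80.0]
contact_force: [0.7, -0.9, -1.8]
width: 0.0639
```

Run:
```python
from h import *
s=st()
```

```text
28.75 [ 0.3622 -0.2569  0.163 ] [1.7973e+02 1.2000e-01 8.0020e+01] F [ 0.68 -0.89 -1.81] T [-0.069 -0.075  0.003] w 0.0639
```

Request:
{"name": "apply_moves", "arguments": {
  "moves": [
    [2.5,0.2,0,0,0],
    [4.5,0.3,0,0,0],
    [4.7,0.3,0,0,0],
    [4.7,0.3,0,0,0],
    [4.7,0.3,0,0,0],
    [4.7,0.3,0,0,0],
    [4.7,0.3,0,0,0],
    [4.7,0.3,0,0,0],
    [4.3,0.3,0,0,0],
    [2.3,0.2,0,0,0],
    [0,0,0,0,0],
    [0,0,0,0,0]
  ]
}}

```text
clock: 29.95
tcp_pos: [0.4599, 0.1504, 0.1589]
orientation: [-179.9, 0.1, 80.1]
contact_force: [-0.0, -1.2, -2.1]
width: 0.0638
```

Run:
```python
from h import *
s=st()
m,im,d=grab("wrist","w32"); W=fcloud(m,d); W[d<=0]=9
print(rimfit(W,(.477,.235),.075,.082,rin=.026))
X=toolpts(m,d,s)
for lo in range(-30,15,5):
    k=(d>0)&(np.hypot(X[...,0],X[...,1])<.036)&(X[...,0]>.01)&(X[...,2]*1000>=lo)&(X[...,2]*1000<lo+5); q=X[k]
    if len(q)>30:
        S=least_squares(lambda p: np.hypot(q[:,0]-p[0],q[:,1]-p[1])-.032,[0,0],loss="cauchy",f_scale=.0008); print(lo,S.x.round(4),len(q))
```

```text
29.95 [0.4599 0.1504 0.1589] [-1.7986e+02  8.0000e-02  8.0110e+01] F [-0.01 -1.17 -2.13] T [-0.066 -0.022 -0.046] w 0.0638
(array([0.4771, 0.2348, 0.0303]), 1485, np.float64(0.078))
-30 [-0.0003  0.0018] 125
-25 [-0.001  -0.0009] 1722
-20 [-0.0002 -0.0009] 516
-15 [-0.0003 -0.0009] 517
-10 [-0.0002 -0.0009] 489
-5 [-0.0002 -0.001 ] 454
0 [-0.0003 -0.0009] 222
```

View pics/w32.png

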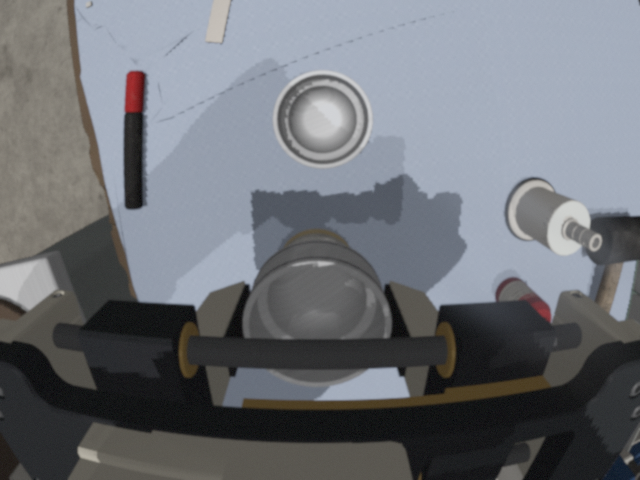

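Run:
```python
from h import *
plan(.4776,.2348,.159,80.1,op=0,n=3)
```

```text
D [ 0.0176  0.0853 -0.0001] dyaw 0.08
[[2.9, 0.08, 0.0, -0.03, 0.0], [2.9, 0.09, 0.0, -0.03, 0.0], [2.9, 0.09, 0.0, -0.03, 0.0]]
```

Request:
{"name": "apply_moves", "arguments": {
  "moves": [
    [2.9,0.1,0,0,0],
    [2.9,0.1,0,0,0],
    [2.9,0.05,0,0,0],
    [0,0,0,0,0],
    [0,0,2.5,0,0],
    [0,0,2,0,0],
    [0,0,0,0,0],
    [0,0,0,0,0]
  ]
}}

```text
clock: 30.8
tcp_pos: [0.4784, 0.2344, 0.1152]
orientation: [-180.0, 0.1, 79.9]
contact_force: [0.6, -0.0, -1.7]
width: 0.0638
```

Run:
```python
from h import *
s=st()
plan(.4776,.2348,.084,80.1,op=0,n=1)
```

```text
30.8 [0.4784 0.2344 0.1152] [-1.7995e+02  7.0000e-02  7.9950e+01] F [ 0.6  -0.02 -1.68] T [-0.027 -0.132  0.008] w 0.0638
D [-0.0008  0.0004 -0.0312] dyaw 0.15
[[0.03, -0.08, 3.12, -0.15, 0.0]]
```

Request:
{"name": "apply_moves", "arguments": {
  "moves": [
    [0,0,1.0,0,0],
    [0,0,1.0,0,0],
    [0,0,0.6,0,0],
    [0,0,0.3,0,0],
    [0,0,0,0,0]
  ]
}}

```text
clock: 31.3
tcp_pos: [0.4782, 0.2358, 0.0857]
orientation: [-180.0, 0.0, 80.0]
contact_force: [0.9, 0.3, -1.6]
width: 0.0639
```

Run:
```python
from h import *
s=st()
```

```text
31.3 [0.4782 0.2358 0.0857] [-1.7996e+02  3.0000e-02  8.0050e+01] F [ 0.87  0.32 -1.57] T [-0.002 -0.093 -0.021] w 0.0639
```

Request:
{"name": "apply_moves", "arguments": {
  "moves": [
    [0,0,0.15,0,0],
    [0,0,0.1,0,0],
    [0,0,0.1,0,0],
    [0,0,0,0,0]
  ]
}}

```text
clock: 31.7
tcp_pos: [0.4785, 0.2359, 0.0827]
orientation: [180.0, 0.0, 80.0]
contact_force: [0.1, -0.6, -1.5]
width: 0.0639
```

Run:
```python
from h import *
s=st()
```

```text
31.7 [0.4785 0.2359 0.0827] [180.     0.    80.03] F [ 0.11 -0.63 -1.51] T [ 0.002 -0.098 -0.007] w 0.0639
```

Request:
{"name": "apply_moves", "arguments": {
  "moves": [
    [0,0,0.1,0,0],
    [0,0,0.1,0,0],
    [0,0,0,0,0]
  ]
}}

```text
clock: 32.0
tcp_pos: [0.4789, 0.2366, 0.0819]
orientation: [179.9, -0.1, 80.0]
contact_force: [-3.3, -1.1, 11.4]
width: 0.064
```

Run:
```python
from h import *
s=st()
```

```text
32.0 [0.4789 0.2366 0.0819] [ 1.7993e+02 -6.0000e-02  8.0040e+01] F [-3.3  -1.09 11.39] T [-0.335  0.67  -0.04 ] w 0.064
```

Request:
{"name": "apply_moves", "arguments": {
  "moves": [
    [0,0,0,0,0],
    [0,0,0,0,0]
  ],
  "newtons": 3
}}

```text
clock: 32.2
tcp_pos: [0.4789, 0.2363, 0.0814]
orientation: [179.9, -0.0, 80.0]
contact_force: [-2.5, 0.1, 4.2]
width: 0.0643
```

Request:
{"name": "apply_moves", "arguments": {
  "moves": [
    [0,0,0,0,0.85],
    [0,0,0,0,0.85],
    [0,0,0,0,0.85],
    [0,0,0,0,0.85]
  ]
}}

```text
clock: 32.6
tcp_pos: [0.4784, 0.2358, 0.0805]
orientation: [-180.0, 0.0, 80.0]
contact_force: [0.3, 0.5, 0.4]
width: 0.0778
```

Request:
{"name": "apply_moves", "arguments": {
  "moves": [
    [0,0,-1,0,0.85],
    [0,0,-3,0,0.85],
    [0,0,-4,0,0.85],
    [-2.5,0,-2,0,0.85],
    [-3,0,0,0,0.85],
    [-3,0,0,0,0.85],
    [0,0,0,0,0.85]
  ]
}}

```text
clock: 33.3
tcp_pos: [0.4634, 0.1479, 0.1813]
orientation: [180.0, 0.1, 79.8]
contact_force: [-0.8, -0.6, -0.3]
width: 0.0782
```

Run:
```python
from h import *
s=st()
m,im,d=grab("wrist","w33"); W=fcloud(m,d); W[d<=0]=9
print(rimfit(W,(.477,.235),.103,.11,rin=.026),rimfit(W,(.477,.235),.095,.115,rin=.026))
P=W.reshape(-1,3); q=P[(np.hypot(P[:,0]-.477,P[:,1]-.235)<.034)&(np.hypot(P[:,0]-.477,P[:,1]-.235)>.0285)&(P[:,2]>.1)&(P[:,2]<.115)]
A=np.c_[q[:,:2]-[.477,.235],np.ones(len(q))]; print("rim plane",np.linalg.lstsq(A,q[:,2],rcond=None)[0].round(4))
m2,im3,d2=grab("scene","c33")
```

```text
33.3 [0.4634 0.1479 0.1813] [1.7997e+02 1.5000e-01 7.9770e+01] F [-0.78 -0.58 -0.29] T [-0.049 -0.108 -0.002] w 0.0782
(array([0.4775, 0.236 , 0.0303]), 1569, np.float64(0.106)) (array([0.4775, 0.2359, 0.0299]), 1993, np.float64(0.1058))
rim plane [-0.0062 -0.0087  0.1057]
```

View pics/w33.png

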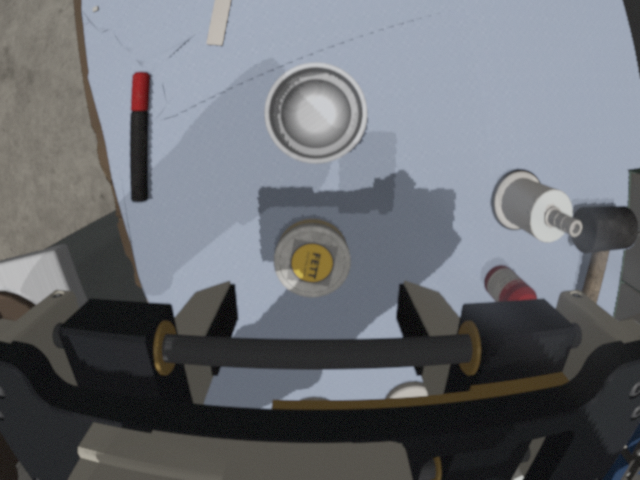

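View pics/c33.png

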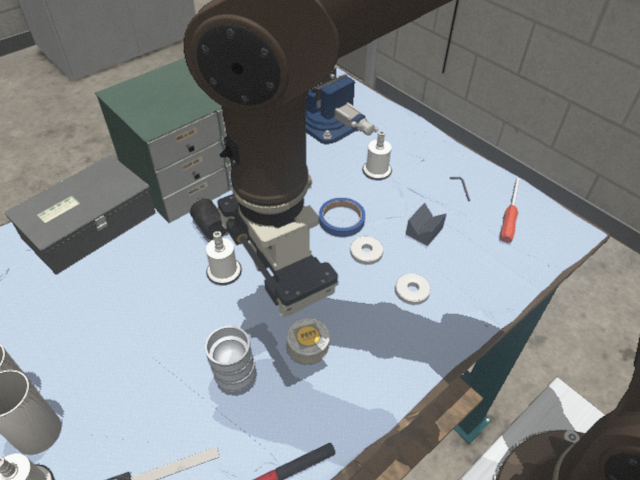

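Run:
```python
from h import *
m,im,d=grab("scene","c34"); W=cloud(m,d); P=W[d>0]
def sk(z0,z1):
    q=P[(np.hypot(P[:,0]-.475,P[:,1]-.235)<.045)&(P[:,2]>z0)&(P[:,2]<z1)]; q=q[np.hypot(q[:,0]-.475,q[:,1]-.235)>.0305]
    return least_squares(lambda p: np.hypot(q[:,0]-p[0],q[:,1]-p[1])-.032,[.475,.235],loss="soft_l1",f_scale=.001).x.round(4),len(q)
print("base",sk(.024,.047),"mid",sk(.053,.075),"top",sk(.08,.103))
d0=np.load("pics/scene0.npy"); im0=cv2.imread("pics/scene0.png"); df=cv2.absdiff(im0,im[:,:,::-1]).max(2)
W0=cloud(m,d0)
for n,c,z,rr in (("disc_a",(.53,-.105),.012,.04),("disc_b",(.413,-.105),.012,.04),("tin",(.45,.11),.028,.045),("tape",(.62,-.12),.019,.056),("piston_b",(.68,-.285),.067,.035)):
    o=[]
    for w,dd in ((W0,d0),(W,d)):
        p=w[dd>0]; q=p[(np.hypot(p[:,0]-c[0],p[:,1]-c[1])<rr)&(abs(p[:,2]-z)<.004)]; o.append((q[:,:2].min(0)+q[:,:2].max(0))/2)
    print(n,o[0].round(4),(o[1]-o[0]).round(4))
st(); r.close_job()
```

```text
base (array([0.4759, 0.2341]), 173) mid (array([0.4765, 0.2348]), 140) top (array([0.4747, 0.2347]), 382)
disc_a [ 0.5312 -0.1059] [0.0007 0.0002]
disc_b [ 0.4128 -0.105 ] [ 0.0001 -0.0005]
tin [0.4494 0.108 ] [0.001  0.0003]
tape [ 0.6237 -0.1269] [ 0.0002 -0.0001]
piston_b [ 0.6843 -0.2867] [-0.0005  0.0008]
33.45 [0.464  0.1528 0.1813] [ 1.7996e+02 -5.0000e-02  8.0030e+01] F [ 0.37  0.28 -0.03] T [ 0.032 -0.122  0.028] w 0.078
the job is handed in; nothing more can be done
```

The three caps are nested mouth up on `cap_base`, and the job was handed in at 33.5 s with the gripper clear.

- **`cap_block`:** I took it near its rim and let it pivot in a 3 N grip. It stopped about 34° short of upright, so I pushed it against the block and dragged it on the bench until it stood mouth up. Then I regripped it and nested it.
- **`cap_dome`:** I tipped it on its side in the grip using the block's top edge and a drag on the bench, without laying it in the V-block. When I let go on the bench it was not held. It rolled about 5–6 cm toward the robot and came to rest mouth up by itself near the screwdriver. I had not planned that move. I regripped it there and nested it, with the contact force peaking at about 11 N.

**Last checks:**
- **Seating:** the rims measured 78.0 mm after the first cap and 106.0 mm after the second, as expected for full nesting. The top rim was level to within about 0.6°.
- **Centring:** the scene camera put the three skirt centres within about 2 mm of each other.
- **Base:** `cap_base` measured within about 1 mm of where it started, which is inside camera accuracy.
- **Bystanders:** both discs, the tin, the tape and the piston by the vise (`piston_a` or `piston_b`) had moved 1 mm or less, which is also inside the noise. The other piston and the bottle were only checked by eye: they stand where they did in the last pictures, though the bottle appears only in the wrist view.

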